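# Leak-test bayonet filter bowls on the air manifold

## Task

First push the red vent plunger on the grey air manifold fully down and let it up, then lock every filter bowl from the green mat in the port of its own colour: lugs into the slots, push down against the spring, turn clockwise about a quarter turn to the catch and let it spring up into it. Only with all of them locked, push the green test paddle fully down and let it come up, then push the vent plunger fully down once more before any bowl is loosened. Finally push, turn back and lift out every bowl and stand it upright on the green mat again, well inside its edges; leave the box spanner, pliers, spray can and wrench where they are.

Things in the scene. Friction and masses are not known exactly. Their poses are not given: they have to be found in the camera images.
- bowl_red: loose filter bowl, 0.18 kg (mostly collar), upright on the green mat (may be absent). Origin: centre of underside, z up. red collar 54 mm dia., 16 mm high; above it round metal body 50 mm dia. up to 84 mm (grip here), red button on top to 89 mm. Two red lugs along +x and -x (interchangeable): 12 mm wide, reach 35 mm from the axis, from underside to 7 mm up; a red stripe runs up the body over each lug
- port_red (a point): bayonet port with red face ring, opening up; point on its axis on the socket floor, 14 mm above the bench, axes as the manifold. Socket 30 mm high above it, 92 mm outside dia., mouth 59 mm dia.; two lug slots at +x and -x, 20 mm wide, reaching 37 mm from the axis (white dashes). A locked bowl's underside is 18 mm above this point, its lugs 75 to 82 degrees clockwise of the slots
- spring_red (a joint): sprung plate in the red port, travel down in m: at 0 a bowl laid in the slots has its underside 21 mm above the port point. Gives at 4 N, 10.5 N at 0.008, 13.5 N at its stop 0.012. From 0.008 down the bowl turns clockwise seen from above (only): 75 degrees to the catch, stop at about 82. Let up there, the lugs spring up 5 mm into the catch (joint 0.003). To free it, press and turn back
- bowl_yellow: loose filter bowl, 0.18 kg (mostly collar), upright on the green mat (may be absent). Origin: centre of underside, z up. yellow collar 54 mm dia., 16 mm high; above it round metal body 50 mm dia. up to 84 mm (grip here), yellow button on top to 89 mm. Two yellow lugs along +x and -x (interchangeable): 12 mm wide, reach 35 mm from the axis, from underside to 7 mm up; a yellow stripe runs up the body over each lug
- port_yellow (a point): bayonet port with yellow face ring, opening up; point on its axis on the socket floor, 14 mm above the bench, axes as the manifold. Socket 30 mm high above it, 92 mm outside dia., mouth 59 mm dia.; two lug slots at +x and -x, 20 mm wide, reaching 37 mm from the axis (white dashes). A locked bowl's underside is 18 mm above this point, its lugs 75 to 82 degrees clockwise of the slots
- spring_yellow (a joint): sprung plate in the yellow port, travel down in m: at 0 a bowl laid in the slots has its underside 21 mm above the port point. Gives at 4 N, 10.5 N at 0.008, 13.5 N at its stop 0.012. From 0.008 down the bowl turns clockwise seen from above (only): 75 degrees to the catch, stop at about 82. Let up there, the lugs spring up 5 mm into the catch (joint 0.003). To free it, press and turn back
- bowl_blue: loose filter bowl, 0.18 kg (mostly collar), upright on the green mat (may be absent). Origin: centre of underside, z up. blue collar 54 mm dia., 16 mm high; above it round metal body 50 mm dia. up to 84 mm (grip here), blue button on top to 89 mm. Two blue lugs along +x and -x (interchangeable): 12 mm wide, reach 35 mm from the axis, from underside to 7 mm up; a blue stripe runs up the body over each lug
- port_blue (a point): bayonet port with blue face ring, opening up; point on its axis on the socket floor, 14 mm above the bench, axes as the manifold. Socket 30 mm high above it, 92 mm outside dia., mouth 59 mm dia.; two lug slots at +x and -x, 20 mm wide, reaching 37 mm from the axis (white dashes). A locked bowl's underside is 18 mm above this point, its lugs 75 to 82 degrees clockwise of the slots
- spring_blue (a joint): sprung plate in the blue port, travel down in m: at 0 a bowl laid in the slots has its underside 21 mm above the port point. Gives at 4 N, 10.5 N at 0.008, 13.5 N at its stop 0.012. From 0.008 down the bowl turns clockwise seen from above (only): 75 degrees to the catch, stop at about 82. Let up there, the lugs spring up 5 mm into the catch (joint 0.003). To free it, press and turn back
- mat: fixed flat green rubber mat on the bench, 230 x 310 mm, 13 mm thick, no rim, a black line 15 mm inside its edge. Origin: centre of its underside; x and y along its sides. It has room for three bowls spaced out, for instance at (-50, -95), (-50, 95) and (55, 0) mm
- manifold: fixed grey filter manifold plate, 112 x 450 x 14 mm, with three bayonet ports in a row along its y axis (red at +170 mm, yellow at +60 mm, blue at -50 mm) and the vent plunger at -160 mm. Origin: centre of its underside on the bench, z up
- vent_top (a point): centre of the top of the red vent plunger (round, 36 mm in diameter, in a black collar on a 40 mm high round boss on the manifold), 84 mm above the bench at rest; pressed straight down, it moves with the plunger
- vent (a joint): travel of the vent plunger in m: 0 at rest (up), 0.014 fully down; spring 2.4 N at the start, 8 N at the bottom, returns by itself
- test_valve: fixed grey test valve base on the bench, 72 x 150 x 16 mm, with a green hand paddle. Origin: centre of its underside; the paddle's hinge is at +58 mm along its y axis, 34 mm up, and the paddle slopes up from there towards -y
- paddle_pad (a point): point on the top face of the green paddle (50 mm wide, 125 mm long) in the middle of its black ribs, where to press, 95 mm from the hinge along the paddle; at rest about 67 mm above the bench, 41 mm with the paddle fully down; it moves with the paddle on its arc
- paddle (a joint): angle of the test paddle in rad: 0 at rest (raised), 0.28 fully down; spring about 3 N at the pad at the start, 8.5 N at the bottom, returns by itself
- box_spanner: bystander: light-blue tubular box spanner lying on the bench, 39 x 190 x 39 mm, long along its y. Origin: centre of its underside
- pliers: bystander: pliers with yellow handles lying flat, 66 x 168 x 13 mm, long along its y. Origin: centre of its underside
- spray_can: bystander: white spray can standing upright, 97 x 87 x 151 mm with its red straw; the can is 52 mm in diameter, its axis 22 mm along +x and 17 mm along -y from the origin, which is on the bench
- wrench: bystander: flat steel spanner, 40 x 232 x 6 mm, long along its y. Origin: centre of its underside
There are look-alikes about, which are no part of the job. What is shaped like the bowl_blue but orange is not meant.

How it is judged:
By the outcome, as a careful person would: the job done as asked, in the order asked, and still so for the second after the job is handed in, with the robot touching nothing.
Of bowl_red, bowl_yellow, bowl_blue only 2 to 3 are there at a start; the rules pass over those that are not, and their reading is None.
At some moment in a run one of bowl_red, bowl_yellow, bowl_blue may be knocked a few centimetres aside while the robot is not near it.
Once in a run the grip may slacken for a moment while it holds something.
It also fails if it takes over 210 s, if anything falls off the work surface, if the arm or the gripper's body presses on something with over 40 N, if the wrist force passes 120 N, or if a joint passes its speed limit or range.

## Robot

A 6-joint arm with a two-finger parallel gripper is mounted at the origin on a cart in front of the work surface, level with it; the furniture and walls round the work are solid. World frame = base frame: x ahead of the robot, y to its left, z up, the work surface at z = 0. Lengths are in m, angles in degrees, forces in N, time in s.
With the tool pointing down it reaches from about 0.4 to 0.825 m from the base axis. Payload 7 kg.
Tool frame: the origin (TCP) lies on the centre line of the jaws, within the pads' length; the fingertips stand 19 mm ahead of it and the grasp point (between the pads) is the TCP; z points along the fingers, y is the line along which they close (so a half turn about z gives the same grasp; the last joint's range is limited). The gripper opens to 88 mm and grips with 3 to 60 N. Pads are 19 mm wide; open, the fingers measure 130 mm over their backs; the gripper's body (78 mm by 193 mm) begins 47 mm behind the grasp point.
Start: joints at [-59.811, 20.546, 0.682, 0, -70.136, -16.507], TCP at [0.16, -0.656, 0.246] pointing down, gripper open.
Joint ranges: [-176.03, 176.03], [-82.01, 121.73], [-58.28, 71.71], [-173.87, 95.51], [-174.79, -0.11], [-173.66, 173.66]. Speed limits (degrees/s): [136.94, 136.94, 172.46, 180, 180, 180].

## Interface

Orientations are given as [roll, pitch, yaw] about the fixed x, y, z axes, in that order (R = Rz(yaw) Ry(pitch) Rx(roll)).
In Python, from plant import * gives the robot as it stands. The module is installed in compiled form; this text tells all that it offers.
- The arm moves only by the tool play_rows, never from a script. Its argument "deltas" is a list of rows, each a list of 6 numbers: the shift along the world's x, y, z scaled (see below), then the turn, a rotation vector about the world's x, y, z scaled (see below). A call has 1 to 10 rows; each row shifts and turns the commanded pose from where the row before left it; what a row does not reach is not made up. The controller multiplies each number of a shift by 800 mm and each number of a turn by 180 degrees. A row lasts 1/10 s, in which the tool goes at most 50 mm and 8.59 degrees, less where a joint would pass 70% of its speed; a pose out of reach is approached as far as the arm can. A call with a number of a shift or a turn outside -1 to 1 is refused whole. A call with a gripper value outside its range is refused whole. "gripper" is the gripper command: -1 is shut, 1 is fully open, values between are in proportion, set as the call begins (left out, the last holds). The fingers move at their own pace and stop on an object; the grip force is fixed at half the most. Time passes only in rows, so rows that do not move let the fingers close. It gives the time, the measured TCP pose, the force, the opening and the grip force at its end, in the units of the state.
- get_obs(): the state, without advancing time (a new reading comes with each control period).
- snapshot(name): name is "scene" or "top" or "wrist"; returns (picture, depth): 480x640x3 uint8, blue, green, red; 480x640 float32, m along the optical axis (not along the pixel's ray), 0 where there is no reading.
- camera_model(name): a dict with "fx", "fy", "cx", "cy" (pixels), "world_to_cam" (4x4, takes a point from world to camera coordinates). Camera axes: x right, y down, z forward; pixel columns grow to the right and rows downward; lengths in m; the calibration is good to about 2 mm. A picture is of the moment at which its call begins: read the wrist's pose just before it. camera_model takes no time and is no camera call; for the wrist camera it gives the pose at the moment of the call.
- close_job(): hands the job in; it is judged then, once.
The state is a dict: "clock": time; "joint_pos": joint angles; "qvel": joint speeds; "tau": joint torques, N m; "tool_pos": TCP position; "orientation": TCP orientation; "force": force on the tool from outside, world axes, zero at the start; "moment": the same for the moment, N m; "opening": finger opening in m; "gripper_force": force on a finger pad.
Only numpy, scipy, OpenCV 4.12 (cv2) and the standard library are available. Lean on these libraries where they do the work, as an engineer would, in place of code of your own. Each camera call takes 0.05 s, during which the arm holds its last target. There are 200 camera calls.

## Working session

There is one attempt and no reset: what is moved stays moved. The work goes in short steps, Python scripts to look and compute and a tool call to move; the robot and the scene stay as the last step left them, time stands still between calls to the robot, and variables do not carry over. Pictures are saved under pics/ and viewed, at most 14 in all, crops included, and the job is handed in when it is done.

Besides the shell and the picture viewer there is one more tool, called after ">>>" as name([rows], argument=value, ...), one row to a line, values as JSON. play_rows: Moves the arm, as the interface text tells. Its arguments: {"type":"object","properties":{"deltas":{"type":"array","items":{"type":"array","items":{"type":"number","minimum":-1,"maximum":1}}},"gripper":{"type":"number"}},"required":["deltas"]}

```bash
mkdir -p pics
cat > h.py <<'E'
import numpy as np, cv2
from plant import *
def cast(cam,u,v,z):
    m=camera_model(cam) if isinstance(cam,str) else cam
    T=np.linalg.inv(m["world_to_cam"]); d=T[:3,:3]@np.array([(u-m["cx"])/m["fx"],(v-m["cy"])/m["fy"],1]); o=T[:3,3]
    return o+d*(z-o[2])/d[2]
def cloud(cam,dep):
    m=camera_model(cam); T=np.linalg.inv(m["world_to_cam"]); v,u=np.mgrid[0:480,0:640]
    P=np.stack([(u-m["cx"])/m["fx"]*dep,(v-m["cy"])/m["fy"]*dep,dep],-1)
    return P@T[:3,:3].T+T[:3,3]
E
python3 - <<'E'
from h import *
for n in("top","scene"):
    p,d=snapshot(n); cv2.imwrite(f"pics/{n}0.png",p); np.save(n+"0.npy",d); m=camera_model(n); print(n,m["fx"],np.linalg.inv(m["world_to_cam"])[:3].round(3).tolist())
print(get_obs())
E
```

```text
top 550.104812460908 [[0.016, -0.991, 0.131, 0.342], [-1.0, -0.017, -0.006, 0.099], [0.008, -0.131, -0.991, 1.636]]
scene 452.6783401557006 [[0.571, -0.348, 0.744, -0.358], [-0.821, -0.268, 0.505, -0.493], [0.023, -0.898, -0.438, 0.585]]
{'clock': 0.1, 'joint_pos': array([-5.98132556e+01,  2.05867688e+01,  6.40545933e-01, -1.82341524e-02,
       -7.01377787e+01, -1.65063531e+01]), 'qvel': array([-0.09497344,  0.00425871,  0.18606517,  0.0710562 , -0.0200494 ,
       -0.05411604]), 'tau': array([-2.09174366e-03, -5.84163272e+01,  2.93752223e+01,  7.01570079e+00,
        1.01233352e-02, -4.93525954e-05]), 'tool_pos': array([ 0.15951699, -0.65545844,  0.24473272]), 'orientation': array([ 1.79914589e+02, -7.43296216e-03, -1.66325811e+02]), 'force': array([ 0.32652235, -0.49310856, -0.7507452 ]), 'moment': array([-0.0211437 ,  0.06299505, -0.01815992]), 'gripper_force': 0.0, 'opening': 0.08766521304692103}
```

View pics/top0.png

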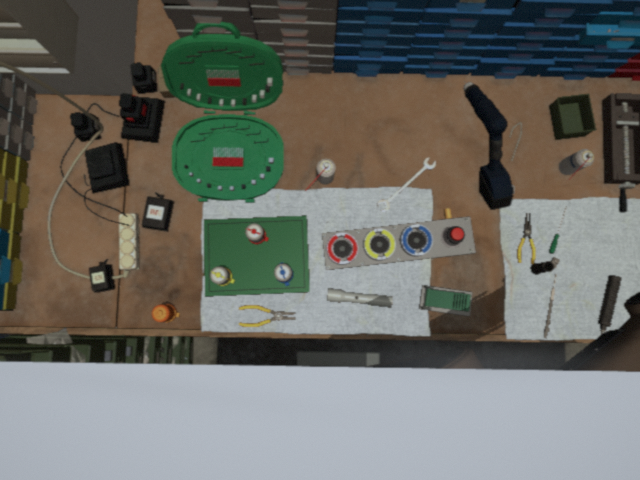

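View pics/scene0.png

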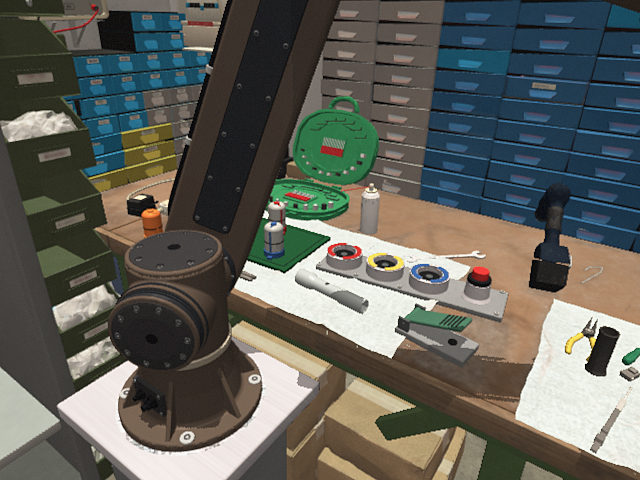

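Top view: bowls red (255,232), yellow (219,275), blue (283,272) are all on the mat. Ports red (342,248), yellow (379,243), blue (416,239), plunger (455,234), paddle (447,298). The orange look-alike is at (162,312).

Run:
```python
from h import *
P=cv2.imread("pics/top0.png"); H=cv2.cvtColor(P,cv2.COLOR_BGR2HSV); d=np.load("top0.npy"); C=cloud("top",d)
def blob(n,c,r,lo,hi,z):
    m=np.zeros(H.shape[:2],np.uint8)
    y,x=c[1],c[0]; w=cv2.inRange(H,np.array(lo),np.array(hi)) 
    if lo[0]==0: w|=cv2.inRange(H,np.array([170]+lo[1:]),np.array([180]+hi[1:]))
    m[y-r:y+r,x-r:x+r]=w[y-r:y+r,x-r:x+r]
    v,u=np.nonzero(m); c=cv2.minEnclosingCircle(np.stack([u,v],1).astype(np.float32))
    print(n,len(u),"circ",np.round(c[0],1),round(c[1],1),cast("top",*c[0],z).round(4),"depth z",np.median(C[v,u,2]).round(3))
R=([0,110,70],[8,255,255]);Y=([22,110,90],[36,255,255]);B=([98,110,60],[118,255,255]);G=([40,60,30],[90,255,255])
for n,c,k in(("pr",(342,248),R),("py",(380,243),Y),("pb",(416,239),B)): blob(n,c,19,*k,.044)
blob("vent",(455,234),12,*R,.084)
for n,c,k in(("br",(255,232),R),("by",(219,275),Y),("bb",(283,272),B)): blob(n,c,14,*k,.102)
m=cv2.inRange(H,np.array([60,90,30]),np.array([90,255,200]))
for n,(x0,y0,x1,y1),z in(("mat",(195,205,320,305),.013),("pad",(415,280,480,320),.055)):
    k=np.zeros_like(m);k[y0:y1,x0:x1]=m[y0:y1,x0:x1]; cs=max(cv2.findContours(k,0,2)[0],key=cv2.contourArea); b=cv2.minAreaRect(cs); print(n,b,cast("top",*b[0],z).round(4),[cast("top",*q,z).round(3)[:2].tolist() for q in cv2.boxPoints(b)])
big=np.hstack([cv2.resize(P[205:325,195:325],None,fx=3,fy=3),cv2.resize(P[205:325,320:450],None,fx=3,fy=3)]);cv2.imwrite("pics/c1.png",big)
```

```text
pr 220 circ [341.9 247.9] 14.5 [0.5232 0.0265 0.044 ] depth z 0.045
py 201 circ [379.2 243.7] 14.5 [ 0.5374 -0.0823  0.044 ] depth z 0.045
pb 164 circ [416.5 239.5] 14.2 [ 0.5517 -0.1913  0.044 ] depth z 0.045
vent 145 circ [457.  233.5] 6.8 [ 0.5657 -0.2998  0.084 ] depth z 0.082
br 72 circ [257.5 234.5] 11.0 [0.5504 0.2669 0.102 ] depth z 0.035
by 62 circ [222.5 277. ] 10.7 [0.4294 0.3604 0.102 ] depth z 0.033
bb 30 circ [284.5 277.5] 7.9 [0.4309 0.188  0.102 ] depth z 0.026
mat ((255.36756896972656, 255.56619262695312), (75.20848846435547, 102.14581298828125), 87.67847442626953) [0.4995 0.281  0.013 ] [[0.603, 0.441], [0.621, 0.137], [0.397, 0.123], [0.38, 0.422]]
pad ((440.888671875, 298.5851745605469), (29.80291748046875, 14.670170783996582), 7.594643592834473) [ 0.3809 -0.258   0.055 ] [[0.365, -0.213], [0.407, -0.219], [0.397, -0.303], [0.355, -0.297]]
```

View pics/c1.png

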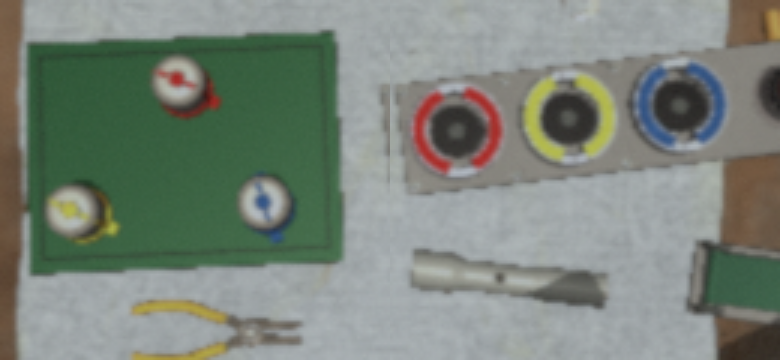

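>>> play_rows([
  [0.0423,0.037,0,0,0,0],
  [0.0423,0.037,0,0,0,0],
  [0.0423,0.037,0,0,0,0],
  [0.0423,0.037,0,0,0,0],
  [0.0423,0.037,0,0,0,0],
  [0.0423,0.037,0,0,0,0],
  [0.0423,0.037,0,0,0,0],
  [0.0423,0.037,-0.02,0,0,0],
  [0.0423,0.037,-0.02,0,0,0],
  [0.0423,0.037,-0.03,0,0,0],
], gripper=-1)

```text
clock: 1.1
tool_pos: [0.4991, -0.3591, 0.1903]
orientation: [-179.9, 0.1, -166.3]
force: [0.4, -1.3, -0.0]
opening: 0.0134
gripper_force: 0.0
```

>>> play_rows([
  [0.0423,0.037,-0.02,0,0,0],
  [0.0428,0.0373,-0.01,0,0,0],
  [0,0,0,0,0,0],
  [0,0,0,0,0,0],
  [0,0,0,0,0,0],
])

```text
clock: 1.6
tool_pos: [0.565, -0.3012, 0.166]
orientation: [180.0, -0.0, -166.3]
force: [-0.4, -0.3, 0.1]
opening: 0.0004
gripper_force: 0.0
```

>>> play_rows([
  [0.001,0.001,-0.03,0,0,0],
  [0,0,-0.03,0,0,0],
  [0,0,-0.015,0,0,0],
  [0,0,-0.01,0,0,0],
  [0,0,-0.008,0,0,0],
  [0,0,-0.006,0,0,0],
  [0,0,-0.003,0,0,0],
  [0,0,0,0,0,0],
  [0,0,0,0,0,0],
  [0,0,0,0,0,0],
])

```text
clock: 2.6
tool_pos: [0.5654, -0.301, 0.089]
orientation: [-179.9, 0.0, -166.3]
force: [-13.7, 6.1, 28.7]
opening: 0.0005
gripper_force: 14.7
```

>>> play_rows([
  [0,0,0.01,0,0,0],
  [0,0,0.03,0,0,0],
  [0,0,0.05,0,0,0],
  [-0.005,0.03,0.05,0,0,0],
  [-0.01,0.04,0.04,0,0,0],
  [-0.01,0.05,0.03,0,0,0],
  [-0.01,0.05,0.03,0,0,0],
  [-0.01,0.05,0.03,0,0,0],
  [0,0.03,0.03,0,0,0],
  [0,0,0,0,0,0],
], gripper=1)

```text
clock: 3.6
tool_pos: [0.5319, -0.0981, 0.3297]
orientation: [-179.9, 0.5, -166.1]
force: [0.3, 0.2, -0.3]
opening: 0.0746
gripper_force: 0.0
```

>>> play_rows([
  [0,0,0,0,0,0],
  [0,0,0,0,0,0],
])

```text
clock: 3.8
tool_pos: [0.53, -0.1005, 0.3241]
orientation: [180.0, -0.0, -166.3]
force: [-0.7, 0.1, 0.1]
opening: 0.0863
gripper_force: 0.0
```

Run:
```python
from h import *
o=get_obs(); print(o["tool_pos"],o["orientation"],o["joint_pos"].round(1))
m=camera_model("wrist");p,d=snapshot("wrist"); cv2.imwrite("pics/w0.png",p); np.save("w0.npy",d); print(m["fx"],np.linalg.inv(m["world_to_cam"])[:3].round(3).tolist())
p,d=snapshot("top"); cv2.imwrite("pics/t1.png",p)
```

```text
[ 0.53003343 -0.10054488  0.32406669] [ 1.79987901e+02 -1.44130428e-02 -1.66342949e+02] [ 10.1   5.3  -9.1  -0.  -75.7 -86.4]
428.6220474480511 [[-0.237, 0.941, 0.241, 0.465], [0.972, 0.229, 0.06, -0.116], [0.001, 0.248, -0.969, 0.463]]
```

View pics/w0.png

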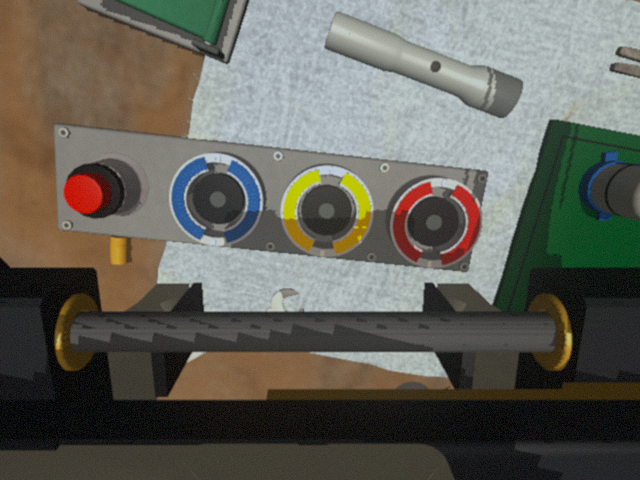

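Wrist view: ports at blue (217,199), yellow (327,211), red (434,222), plunger (88,196), which has popped up again.

>>> play_rows([
  [0.005,0.05,0,0,0,0],
  [0.0065,0.06,0,0,0,0],
  [0.0065,0.06,0,0,0,0],
  [0.0065,0.06,0,0,0,0],
  [0.0065,0.06,0,0,0,0],
  [0.0065,0.06,0,0,0,0],
  [0.0065,0.06,0,0,0,0],
  [0.006,0.06,0,0,0,0],
  [0,0,0,0,0,0],
  [0,0,0,0,0,0],
])

```text
clock: 4.9
tool_pos: [0.5704, 0.2763, 0.3226]
orientation: [-179.9, -0.2, -166.3]
force: [0.7, -0.7, 0.1]
opening: 0.0877
gripper_force: 0.0
```

>>> play_rows([
  [0,0,0,0,0,0],
  [0,0,0,0,0,0],
])

```text
clock: 5.1
tool_pos: [0.5705, 0.2745, 0.3245]
orientation: [-180.0, 0.0, -166.4]
force: [-0.3, -0.1, -0.5]
opening: 0.0875
gripper_force: 0.0
```

```bash
cat >> h.py <<'E'
import json
def mask(H,k):
    K={'r':([0,110,60],[8,255,255]),'y':([18,120,70],[36,255,255]),'b':([98,110,50],[118,255,255])}[k]
    w=cv2.inRange(H,np.array(K[0]),np.array(K[1]))
    if k=='r': w|=cv2.inRange(H,np.array([170,110,60]),np.array([180,255,255]))
    return w
def snapw(name):
    m=camera_model("wrist");p,d=snapshot("wrist"); cv2.imwrite(f"pics/{name}.png",p); np.save(name+".npy",d)
    json.dump({k:np.asarray(v).tolist() for k,v in m.items()},open(name+".json","w")); return p,d,m
def pts(m,d,msk):
    T=np.linalg.inv(np.array(m["world_to_cam"])); v,u=np.nonzero(msk&(d>0)); z=d[v,u]
    P=np.stack([(u-m["cx"])/m["fx"]*z,(v-m["cy"])/m["fy"]*z,z],-1)
    return P@T[:3,:3].T+T[:3,3]
def fitcirc(P):
    A=np.c_[2*P[:,:2],np.ones(len(P))]; s=np.linalg.lstsq(A,(P[:,:2]**2).sum(1),rcond=None)[0]; return s[:2],np.sqrt(s[2]+s[0]**2+s[1]**2)
E
python3 - <<'E'
from h import *
T=np.array([[-0.237,0.941,0.241,0.465],[0.972,0.229,0.06,-0.116],[0.001,0.248,-0.969,0.463]])
P=cv2.imread("pics/w0.png");d=np.load("w0.npy");H=cv2.cvtColor(P,cv2.COLOR_BGR2HSV)
M=np.eye(4);M[:3]=T; cm=camera_model("wrist"); m={**cm,"world_to_cam":np.linalg.inv(M)}
for k,c in(('r',(434,222)),('y',(327,211)),('b',(217,199))):
    w=np.zeros((480,640),np.uint8);cv2.circle(w,c,54,255,-1); w&=mask(H,k)>0
    Q=pts(m,d,w>0); Q=Q[abs(Q[:,2]-np.median(Q[:,2]))<.006]; print(k,len(Q),Q[:,2].mean().round(4),fitcirc(Q))
    cs=np.concatenate(cv2.findContours(w.astype(np.uint8),0,1)[0]); e=cv2.minEnclosingCircle(cs); print(e, cast(m,*e[0],.044).round(4))
print(get_obs()["tool_pos"])
snapw("w1")
E
```

```text
r 2126 0.0449 (array([0.52204363, 0.0250413 ]), np.float64(0.03793584055413672))
((436.0730285644531, 222.32022094726562), 44.53661346435547) [0.5206 0.0247 0.044 ]
y 2174 0.0447 (array([ 0.53657427, -0.08392315]), np.float64(0.037923678265275984))
((326.6174621582031, 211.72117614746094), 43.758277893066406) [ 0.536 -0.084  0.044]
b 2077 0.0447 (array([ 0.55080817, -0.19304315]), np.float64(0.03783546757229602))
((214.92115783691406, 199.77943420410156), 44.60055160522461) [ 0.5505 -0.1938  0.044 ]
[0.57052338 0.27450175 0.32448564]
```

View pics/w1.png

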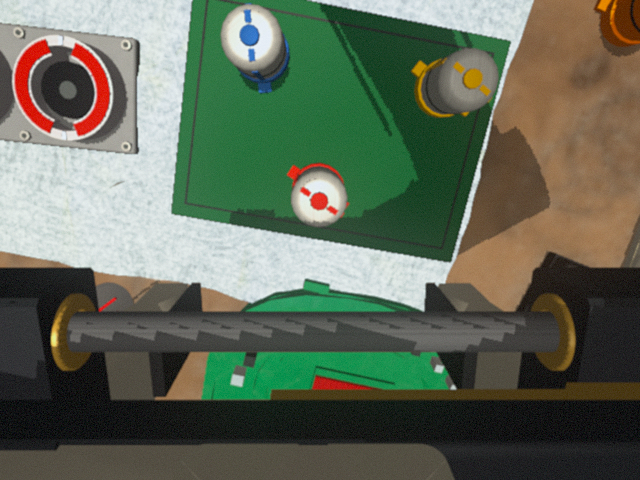

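Wrist view over the mat: red bowl's button at (319,201), blue at (249,36), yellow at (473,78); lugs are visible at (294,173), (264,86), (419,69).

```bash
cat >> h.py <<'E'
def bowl(p,d,m,k,c,r=70,zb=.013):
    H=cv2.cvtColor(p,cv2.COLOR_BGR2HSV); w=np.zeros((480,640),np.uint8);cv2.circle(w,c,r,255,-1); w[270:]=0
    w=(w>0)&(mask(H,k)>0); n,L,st,cc=cv2.connectedComponentsWithStats(w.astype(np.uint8))
    Q=pts(m,d,w); z=Q[:,2]-zb
    b=Q[(z>.0865)&(z<.094)]; v,u=np.nonzero(w); 
    s=Q[(z>.078)&(z<.0865)]; lug=Q[(z<.010)&(z>-.004)]
    c2,rr=fitcirc(b); 
    ctr=(b[:,:2].min(0)+b[:,:2].max(0))/2
    # silhouette of metal rim: any point at z~.084 near
    A=pts(m,d,np.ones((480,640),bool)); R=A[(abs(A[:,2]-zb-.084)<.004)&(np.hypot(*(A[:,:2]-ctr).T)<.035)]
    rc=(R[:,:2].min(0)+R[:,:2].max(0))/2
    t=lug[np.hypot(*(lug[:,:2]-ctr).T)>.029]-[*ctr,0] if len(lug) else np.zeros((0,3))
    sc=s[:,:2]-ctr; sc=sc[np.hypot(*sc.T)<.027]
    dbl=lambda q: np.degrees(np.angle(((q[:,0]+1j*q[:,1])**2).sum()))/2 if len(q) else None
    print(k,"button",ctr.round(4),c2.round(4),len(b),"rim",rc.round(4),np.ptp(R[:,:2],axis=0).round(3),"lugang",dbl(t),len(t),"stripeang",dbl(sc),len(sc))
E
python3 - <<'E'
from h import *
p=cv2.imread("pics/w1.png");d=np.load("w1.npy");m=json.load(open("w1.json"))
for k,c,r in(('r',(319,195),60),('b',(254,55),60),('y',(455,88),60)):
    bowl(p,d,m,k,c,r)
E
```

```text
r button [0.5591 0.2772] [0.5594 0.2771] 233 rim [0.5594 0.2765] [0.045 0.046] lugang 70.51644306897401 75 stripeang 69.04529001713884 109
b button [0.4481 0.1938] [0.4461 0.1938] 298 rim [0.4459 0.1937] [0.045 0.046] lugang 18.871300449124217 61 stripeang 17.74670117758582 128
y button [0.4358 0.3728] [0.4355 0.3725] 310 rim [0.4355 0.3726] [0.046 0.046] lugang 65.28658025923052 152 stripeang 66.55314919857858 158
```

>>> play_rows([
  [-0.0014,0.0003,-0.02,0,0,0.0436],
  [-0.0014,0.0003,-0.02,0,0,0.0436],
  [-0.0014,0.0003,-0.02,0,0,0.0436],
  [-0.0014,0.0003,-0.02,0,0,0.0436],
  [-0.0014,0.0003,-0.02,0,0,0.0436],
  [-0.0014,0.0003,-0.02,0,0,0.0436],
  [-0.0014,0.0003,-0.02,0,0,0.0436],
  [-0.0014,0.0003,-0.02,0,0,0.0436],
  [-0.0014,0.0003,-0.02,0,0,0.0436],
  [-0.0014,0.0003,-0.02,0,0,0.0436],
], gripper=1)

```text
clock: 6.15
tool_pos: [0.5593, 0.2773, 0.1644]
orientation: [-180.0, 0.0, -87.6]
force: [-0.8, 0.8, -1.2]
opening: 0.0877
gripper_force: 0.0
```

>>> play_rows([
  [0,0,-0.018,0,0,0.0436],
  [0,0,0,0,0,0],
  [0,0,0,0,0,0],
])

```text
clock: 6.45
tool_pos: [0.5594, 0.2776, 0.1506]
orientation: [-180.0, -0.0, -80.3]
force: [0.2, -0.0, 1.5]
opening: 0.0874
gripper_force: 0.0
```

>>> play_rows([
  [0,-0.001,-0.03,0,0,0],
  [0,0,-0.03,0,0,0],
  [0,0,-0.025,0,0,0],
  [0,0,-0.0145,0,0,0],
  [0,0,0,0,0,0],
  [0,0,0,0,0,0],
])

```text
clock: 7.05
tool_pos: [0.5597, 0.2778, 0.0715]
orientation: [-179.9, 0.0, -80.0]
force: [0.3, 0.4, -0.0]
opening: 0.0874
gripper_force: 0.0
```

>>> play_rows([
  [0,0,0,0,0,0],
  [0,0,0,0,0,0],
  [0,0,0,0,0,0],
  [0,0,0,0,0,0],
  [0,0,0,0,0,0],
  [0,0,0,0,0,0],
  [0,0,0,0,0,0],
  [0,0,0,0,0,0],
], gripper=-1)

```text
clock: 7.85
tool_pos: [0.5593, 0.2776, 0.0706]
orientation: [-180.0, 0.0, -80.0]
force: [0.2, 0.3, 1.9]
opening: 0.0492
gripper_force: 30.0
```

>>> play_rows([
  [0,0,0.02,0,0,0],
  [0,0,0.045,0,0,0],
  [0,0,0.06,0,0,0],
  [-0.0058,-0.0395,0,0,0,-0.0434],
  [-0.0058,-0.0395,0,0,0,-0.0434],
  [-0.0058,-0.0395,0,0,0,-0.0434],
  [-0.0058,-0.0395,0,0,0,-0.0434],
  [-0.0058,-0.0395,0,0,0,-0.0434],
  [-0.0058,-0.0395,0,0,0,-0.0434],
  [-0.0058,-0.0395,0,0,0,-0.0434],
])

```text
clock: 8.85
tool_pos: [0.5257, 0.0549, 0.17]
orientation: [180.0, -0.0, -135.0]
force: [1.2, -0.3, -2.5]
opening: 0.0492
gripper_force: 30.0
```

>>> play_rows([
  [-0.0058,-0.0395,0,0,0,-0.0434],
  [0,0,0,0,0,0],
  [0,0,0,0,0,0],
])

```text
clock: 9.15
tool_pos: [0.5215, 0.0239, 0.1702]
orientation: [180.0, -0.0, -142.5]
force: [-0.2, 1.0, -2.2]
opening: 0.0495
gripper_force: 30.0
```

Run:
```python
from h import *
p,d,m=snapw("w2"); o=get_obs(); print(o["tool_pos"],o["orientation"],o["opening"],o["force"])
```

```text
[0.52185329 0.02456064 0.17027225] [ 1.79988734e+02 -8.55274977e-03 -1.42461234e+02] 0.04947580187472617 [-0.0099385   0.55183178 -1.83307737]
```

View pics/w2.png

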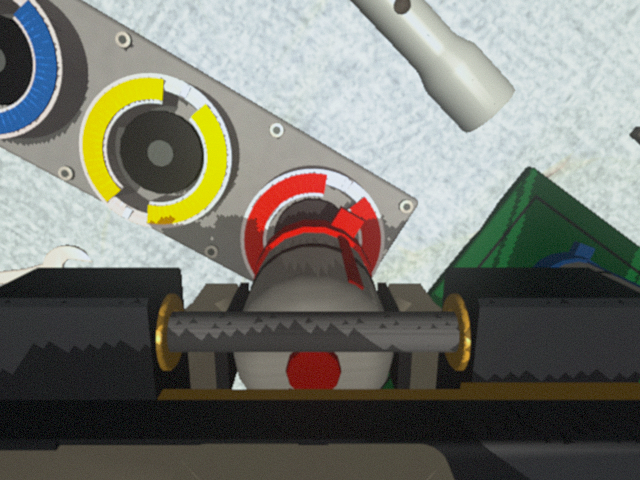

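The held bowl's lug is at (350,220), pointing towards the red port's slot dash at (345,185). Next I measure the lug angle and the bowl's offset.

```bash
cat >> h.py <<'E'
def held(name,k,tcp,under):
    p=cv2.imread(f"pics/{name}.png");d=np.load(name+".npy");m=json.load(open(name+".json"))
    w=mask(cv2.cvtColor(p,cv2.COLOR_BGR2HSV),k)>0; w[275:]=False; Q=pts(m,d,w); z=Q[:,2]-under; q=Q[:,:2]-tcp[:2]
    r=np.hypot(*q.T); l=q[(z>-.005)&(z<.011)&(r>.029)&(r<.04)]; c=Q[(z>.011)&(z<.019)&(r<.03)&(r>.02)]
    print(k,"lug ang",np.degrees(np.arctan2(l[:,1].mean(),l[:,0].mean())).round(1),len(l),"collar",[x.round(4) for x in fitcirc(c)] if len(c)>30 else None,len(c))
    A=Q[(r<.1)&(Q[:,2]<.05)&(Q[:,2]>.04)]; print("ring",fitcirc(A),len(A))
E
python3 - <<'E'
from h import *
held("w2",'r',np.array([.5218,.0246]),.1127)
E
```

```text
r lug ang -171.3 481 collar [array([0.5204, 0.0234]), np.float64(0.0256)] 1027
ring (array([0.52227071, 0.02461472]), np.float64(0.03820784496568678)) 3415
```

>>> play_rows([
  [0,0,-0.03,0,0,-0.006],
  [0,0,-0.03,0,0,0],
  [0,0,-0.014,0,0,0],
  [0,0,-0.009,0,0,0],
  [0,0,-0.006,0,0,0],
  [0,0,-0.004,0,0,0],
  [0,0,-0.003,0,0,0],
  [0,0,0,0,0,0],
])

```text
clock: 10.0
tool_pos: [0.5221, 0.0247, 0.0938]
orientation: [-180.0, 0.0, -143.6]
force: [-0.1, 0.0, -1.1]
opening: 0.0495
gripper_force: 30.0
```

>>> play_rows([
  [0,0,-0.004,0,0,0],
  [0,0,-0.004,0,0,0],
  [0,0,-0.004,0,0,0],
  [0,0,-0.0025,0,0,0],
  [0,0,0,0,0,0],
  [0,0,0,0,0,0],
])

```text
clock: 10.6
tool_pos: [0.5226, 0.0248, 0.083]
orientation: [-180.0, 0.1, -143.5]
force: [-1.8, 0.3, 9.0]
opening: 0.0496
gripper_force: 30.0
```

>>> play_rows([
  [0,0,-0.0025,0,0,0],
  [0,0,0,0,0,0],
  [0,0,0,0,0,-0.02],
])

```text
clock: 10.9
tool_pos: [0.5229, 0.0248, 0.0812]
orientation: [-179.9, 0.1, -147.1]
force: [-3.0, 0.5, 10.2]
opening: 0.0497
gripper_force: 30.0
```

>>> play_rows([
  [0,0,0,0,0,-0.04],
  [0,0,0,0,0,-0.04],
  [0,0,0,0,0,-0.04],
  [0,0,0,0,0,-0.04],
  [0,0,0,0,0,-0.04],
  [0,0,0,0,0,-0.04],
  [0,0,0,0,0,-0.04],
  [0,0,0,0,0,-0.04],
  [0,0,0,0,0,-0.04],
  [0,0,0,0,0,-0.04],
])

```text
clock: 11.9
tool_pos: [0.5237, 0.0248, 0.0816]
orientation: [179.9, 0.1, 140.6]
force: [0.6, -1.5, 10.3]
opening: 0.0497
gripper_force: 30.0
```

>>> play_rows([
  [0,0,0,0,0,-0.02],
  [0,0,0,0,0,-0.006],
  [0,0,0,0,0,0],
  [0,0,0,0,0,0],
])

```text
clock: 12.3
tool_pos: [0.5231, 0.0247, 0.0815]
orientation: [179.9, 0.1, 136.2]
force: [-2.1, -0.7, 11.8]
opening: 0.0492
gripper_force: 30.0
```

```bash
python3 -c "
from h import *
o=get_obs();print(o['force'],o['moment'],o['tool_pos'],o['orientation'],o['joint_pos'])
p,d,m=snapw('w3');held('w3','r',o['tool_pos'],o['tool_pos'][2]-.0576)"
```

```text
[-2.07726851 -0.68129061 11.80533341] [-0.24749139  0.86866319  0.35840009] [0.52307587 0.02471935 0.081465  ] [1.79901520e+02 1.03250347e-01 1.36235936e+02] [ 2.42346533e+01  1.61284025e+01 -3.03951155e+01  8.57179881e-02
 -4.33465250e+01 -1.58060898e+02]
r lug ang nan 0 collar [array([0.5219, 0.0254]), np.float64(0.0256)] 1006
ring (array([0.51974953, 0.02809157]), np.float64(0.034290719544917934)) 5563h.py:45: RuntimeWarning: Mean of empty slice.
  print(k,"lug ang",np.degrees(np.arctan2(l[:,1].mean(),l[:,0].mean())).round(1),len(l),"collar",[x.round(4) for x in fitcirc(c)] if len(c)>30 else None,len(c))
  ret = ret.dtype.type(ret / rcount)
```

View pics/w3.png

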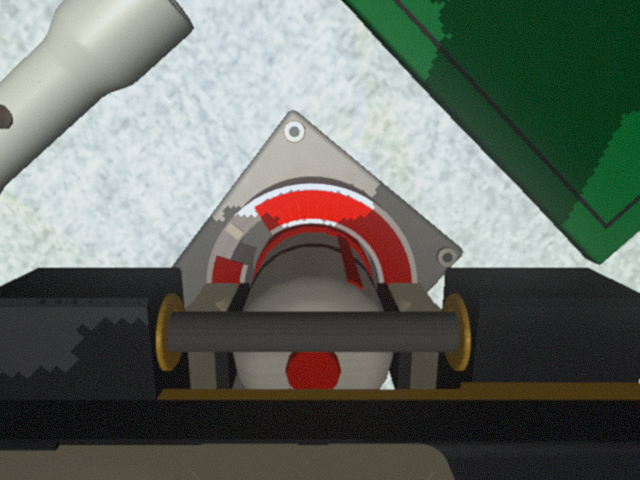

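Stripe is in the same image place (350,265), so no slip; turned 80°. Let it up and release.

>>> play_rows([
  [0,0,0.002,0,0,0],
  [0,0,0.003,0,0,0],
  [0,0,0.003,0,0,0],
  [0,0,0.002,0,0,0],
  [0,0,0,0,0,0],
  [0,0,0,0,0,0],
])

```text
clock: 12.95
tool_pos: [0.5228, 0.0249, 0.0885]
orientation: [179.9, 0.1, 136.2]
force: [3.8, 0.6, 3.3]
opening: 0.0493
gripper_force: 30.0
```

>>> play_rows([
  [0,0,0,0,0,0],
  [0,0,0,0,0,0],
  [0,0,0,0,0,0],
  [0,0,0.01,0,0,0],
  [0,0,0.03,0,0,0],
  [0,0,0.05,0,0,0],
  [0,0,0.05,0,0,0],
  [0,0,0.06,0,0,0],
  [0,0,0.05,0,0,0],
  [0,0,0,0,0,0],
], gripper=1)

```text
clock: 13.95
tool_pos: [0.5242, 0.0249, 0.2949]
orientation: [179.5, 0.3, 136.2]
force: [-0.4, 0.7, 0.0]
opening: 0.0876
gripper_force: 0.0
```

>>> play_rows([
  [-0.0075,0.025,0,0,0,0.0455],
  [-0.0075,0.025,0,0,0,0.0455],
  [-0.0075,0.025,0,0,0,0.0455],
  [-0.0075,0.025,0,0,0,0.0455],
  [-0.0075,0.025,0,0,0,0.0455],
  [-0.0075,0.025,0,0,0,0.0455],
  [-0.0075,0.025,0,0,0,0.0455],
  [-0.0075,0.025,0,0,0,0.0455],
  [-0.0075,0.025,0,0,0,0.0455],
  [-0.0075,0.025,0,0,0,0.0455],
])

```text
clock: 14.95
tool_pos: [0.4612, 0.2252, 0.2881]
orientation: [180.0, -0.0, -141.6]
force: [-0.2, -0.2, 0.4]
opening: 0.0881
gripper_force: 0.0
```

>>> play_rows([
  [-0.0075,0.025,0,0,0,0.0455],
  [-0.0075,0.025,0,0,0,0.0455],
  [-0.0075,0.025,0,0,0,0.0455],
  [-0.0075,0.025,0,0,0,0.0455],
  [-0.0075,0.025,0,0,0,0.0455],
  [-0.0075,0.025,0,0,0,0.0455],
  [-0.0075,0.025,0,0,0,0.0455],
  [-0.0075,0.025,0,0,0,0.0455],
  [-0.0075,0.025,0,0,0,0.0455],
  [-0.0075,0.025,0,0,0,0.0455],
])

```text
clock: 15.95
tool_pos: [0.4013, 0.425, 0.2881]
orientation: [180.0, -0.0, -59.7]
force: [-0.1, -0.8, -0.3]
opening: 0.0875
gripper_force: 0.0
```

>>> play_rows([
  [0,0,0,0,0,0],
  [0,0,0,0,0,0],
  [0,0,0,0,0,0],
])

```text
clock: 16.25
tool_pos: [0.4019, 0.424, 0.288]
orientation: [180.0, -0.0, -60.2]
force: [0.1, 0.0, 0.9]
opening: 0.0877
gripper_force: 0.0
```

Run:
```python
from h import *
o=get_obs();print(o['tool_pos'],o['orientation'],o['joint_pos'].round(0))
p,d,m=snapw("w4"); t,td=snapshot("top"); cv2.imwrite("pics/t2.png",t)
W=np.array(m["world_to_cam"])
for k,c in(('y',(.4355,.3726,.09)),('b',(.446,.1938,.09))):
    q=W@[*c,1]; uv=(int(q[0]/q[2]*m["fx"]+m["cx"]),int(q[1]/q[2]*m["fy"]+m["cy"])); print(k,uv)
    try: bowl(p,d,m,k,uv,85)
    except Exception as e: print(e)
cv2.imwrite("pics/c2.png",np.hstack([p[:300],t[190:490,180:500][:300]])[:, :960][::1, ::1].copy() if 0 else cv2.resize(np.vstack([p[:300],cv2.resize(t[200:320,190:490],(640,256))]),None,fx=1,fy=1))
```

```text
[0.40190706 0.42396919 0.28803101] [ 1.79973368e+02 -1.29556030e-02 -6.01611333e+01] [ 66.  11.  -7.  -0. -72. -36.]
y (307, 138)
y button [0.4354 0.3747] [0.4355 0.3733] 315 rim [0.4358 0.3728] [0.046 0.046] lugang 67.01613627166277 165 stripeang 66.80361334900769 141
b (426, -107)
zero-size array to reduction operation minimum which has no identity
```

View pics/c2.png

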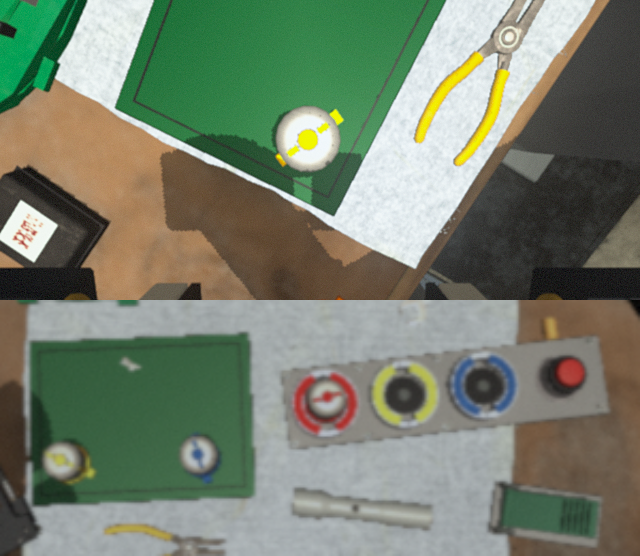

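Yellow bowl at (308,138) is unmoved. In the top view the red bowl sits in its port with its stripe turned.

>>> play_rows([
  [0.0105,-0.016,-0.035,0,0,0],
  [0.0105,-0.016,-0.045,0,0,0],
  [0.0105,-0.016,-0.045,0,0,0],
  [0.0105,-0.016,-0.045,0,0,0],
  [0,0,-0.02,0,0,0],
  [0,0,-0.03,0,0,0],
  [0,0,-0.03,0,0,0],
  [0,0,-0.02,0,0,0],
  [0,0,0,0,0,0],
  [0,0,0,0,0,0],
])

```text
clock: 17.35
tool_pos: [0.4359, 0.3733, 0.0725]
orientation: [-180.0, -0.0, -60.1]
force: [0.5, 0.1, 0.8]
opening: 0.0876
gripper_force: 0.0
```

>>> play_rows([
  [0,0,0,0,0,0],
  [0,0,0,0,0,0],
  [0,0,0,0,0,0],
  [0,0,0,0,0,0],
  [0,0,0,0,0,0],
  [0,0,0,0,0,0],
  [0,0,0,0,0,0],
  [0,0,0,0,0,0],
], gripper=-1)

```text
clock: 18.15
tool_pos: [0.4355, 0.3735, 0.0722]
orientation: [-180.0, -0.0, -60.0]
force: [-1.6, -1.3, 3.5]
opening: 0.05
gripper_force: 30.0
```

>>> play_rows([
  [0,0,0.02,0,0,0],
  [0,0,0.05,0,0,0],
  [0,0,0.06,0,0,0],
  [0,0,0.0575,0,0,0],
])

```text
clock: 18.55
tool_pos: [0.4353, 0.373, 0.2232]
orientation: [179.9, -0.0, -60.1]
force: [1.2, 0.9, -1.9]
opening: 0.0499
gripper_force: 30.0
```

>>> play_rows([
  [0.01264,-0.0572,0,0,0,-0.03306],
  [0.01264,-0.0572,0,0,0,-0.03306],
  [0.01264,-0.0572,0,0,0,-0.03306],
  [0.01264,-0.0572,0,0,0,-0.03306],
  [0.01264,-0.0572,0,0,0,-0.03306],
  [0.01264,-0.0572,0,0,0,-0.03306],
  [0.01264,-0.0572,0,0,0,-0.03306],
  [0.01264,-0.0572,0,0,0,-0.03306],
  [0.01264,-0.0572,0,0,0,-0.03306],
  [0.01264,-0.0572,0,0,0,-0.03306],
])

```text
clock: 19.55
tool_pos: [0.5365, -0.086, 0.2218]
orientation: [180.0, 0.0, -119.8]
force: [1.3, -0.5, -1.0]
opening: 0.0496
gripper_force: 30.0
```

>>> play_rows([
  [0,0,0,0,0,0],
  [0,0,0,0,0,0],
  [0,0,0,0,0,0],
])

```text
clock: 19.85
tool_pos: [0.5364, -0.0837, 0.2216]
orientation: [180.0, -0.0, -119.5]
force: [-0.3, 0.4, -1.8]
opening: 0.0496
gripper_force: 30.0
```

```bash
python3 -c "
from h import *
o=get_obs();print(o['force'],o['tool_pos'],o['orientation'],o['opening'])
p,d,m=snapw('w5');held('w5','y',o['tool_pos'],o['tool_pos'][2]-.0592)"
```

```text
[-0.27747559  0.37311969 -1.77961702] [ 0.53637033 -0.08372905  0.22163938] [ 1.79962406e+02 -9.77428621e-03 -1.19517808e+02] 0.049623929694250266
y lug ang -170.7 462 collar [array([ 0.5352, -0.0845]), np.float64(0.0256)] 968
ring (array([ 0.53642116, -0.08594728]), np.float64(0.03695441299824108)) 2235
```

>>> play_rows([
  [0,0,-0.035,0,0,-0.007],
  [0,0,-0.045,0,0,0],
  [0,0,-0.035,0,0,0],
  [0,0,-0.016,0,0,0],
  [0,0,-0.01,0,0,0],
  [0,0,-0.008,0,0,0],
  [0,0,-0.005,0,0,0],
  [0,0,-0.003,0,0,0],
  [0,0,0,0,0,0],
])

```text
clock: 20.8
tool_pos: [0.5369, -0.0842, 0.0968]
orientation: [-180.0, 0.0, -120.8]
force: [0.3, 0.4, -1.8]
opening: 0.0496
gripper_force: 30.0
```

>>> play_rows([
  [0,0,-0.002,0,0,0],
  [0,0,0,0,0,0],
])

```text
clock: 21.0
tool_pos: [0.5368, -0.0842, 0.095]
orientation: [-180.0, 0.0, -120.8]
force: [-0.2, 0.8, -1.2]
opening: 0.0494
gripper_force: 30.0
```

>>> play_rows([
  [0,0,-0.004,0,0,0],
  [0,0,-0.004,0,0,0],
  [0,0,-0.004,0,0,0],
  [0,0,-0.004,0,0,0],
  [0,0,-0.0015,0,0,0],
  [0,0,0,0,0,0],
  [0,0,0,0,0,0],
])

```text
clock: 21.7
tool_pos: [0.5372, -0.0842, 0.0819]
orientation: [-179.9, 0.0, -120.8]
force: [-3.5, 1.3, 11.2]
opening: 0.0495
gripper_force: 30.0
```

>>> play_rows([
  [0,0,0,0,0,-0.02],
  [0,0,0,0,0,-0.04],
  [0,0,0,0,0,-0.04],
  [0,0,0,0,0,-0.04],
  [0,0,0,0,0,-0.04],
  [0,0,0,0,0,-0.04],
  [0,0,0,0,0,-0.04],
  [0,0,0,0,0,-0.04],
  [0,0,0,0,0,-0.04],
  [0,0,0,0,0,-0.04],
])

```text
clock: 22.7
tool_pos: [0.5388, -0.0844, 0.0825]
orientation: [180.0, 0.2, 170.6]
force: [1.0, -1.5, 10.9]
opening: 0.0499
gripper_force: 30.0
```

>>> play_rows([
  [0,0,0,0,0,-0.04],
  [0,0,0,0,0,-0.02],
  [0,0,0,0,0,-0.006],
  [0,0,0,0,0,0],
  [0,0,0,0,0,0],
])

```text
clock: 23.2
tool_pos: [0.5378, -0.0845, 0.0824]
orientation: [180.0, 0.1, 159.0]
force: [-2.6, -1.3, 12.8]
opening: 0.0496
gripper_force: 30.0
```

```bash
python3 -c "
from h import *
o=get_obs();print(o['force'],o['moment'],o['tool_pos'],o['orientation'],o['joint_pos'].round(0))
p,d,m=snapw('w6')
for n in('w5','w6'):
    p=cv2.imread(f'pics/{n}.png');w=mask(cv2.cvtColor(p,cv2.COLOR_BGR2HSV),'y')>0
    for v in(280,): print(n,v,np.nonzero(w[v,220:430])[0]+220)
"
```

```text
[-2.591302   -1.26768851 12.79483825] [-0.56023454  1.01106811  0.31413574] [ 0.53784785 -0.08453919  0.08241384] [1.79996686e+02 1.49347299e-01 1.58994519e+02] [  12.   18.  -28.    0.  -44. -123.]
w5 280 [367 368 369 370 371 372]
w6 280 [220 221 222 223 224 225 226 227 228 229 230 231 232 233 234 235 236 237
 238 239 366 367 368 369 370 371 372 384 385 386 387 388 389 390 391 392
 393 394 395 396 397 398 399 400 401 402 403 404 405 406 407 408 409 410
 411]
```

>>> play_rows([
  [0,0,0.003,0,0,0],
  [0,0,0.003,0,0,0],
  [0,0,0.003,0,0,0],
  [0,0,0.002,0,0,0],
  [0,0,0,0,0,0],
  [0,0,0,0,0,0],
])

```text
clock: 23.85
tool_pos: [0.5373, -0.0842, 0.09]
orientation: [180.0, 0.1, 158.9]
force: [2.8, -3.6, 3.8]
opening: 0.0492
gripper_force: 30.0
```

>>> play_rows([
  [0,0,0,0,0,0],
  [0,0,0,0,0,0],
  [0,0,0,0,0,0],
  [0,0,0.01,0,0,0],
  [0,0,0.03,0,0,0],
  [0,0,0.05,0,0,0],
  [0,0,0.05,0,0,0],
  [0,0,0.05,0,0,0],
  [0,0,0.05,0,0,0],
  [0,0,0,0,0,0],
], gripper=1)

```text
clock: 24.85
tool_pos: [0.539, -0.0843, 0.2883]
orientation: [179.8, 0.5, 158.9]
force: [0.6, -0.0, -0.4]
opening: 0.0875
gripper_force: 0.0
```

>>> play_rows([
  [-0.0066,0.0405,0,0,0,0.03944],
  [-0.0066,0.0405,0,0,0,0.03944],
  [-0.0066,0.0405,0,0,0,0.03944],
  [-0.0066,0.0405,0,0,0,0.03944],
  [-0.0066,0.0405,0,0,0,0.03944],
  [-0.0066,0.0405,0,0,0,0.03944],
  [-0.0066,0.0405,0,0,0,0.03944],
  [-0.0066,0.0405,0,0,0,0.03944],
  [-0.0066,0.0405,0,0,0,0.03944],
  [-0.0066,0.0405,0,0,0,0.03944],
])

```text
clock: 25.85
tool_pos: [0.4832, 0.2411, 0.2819]
orientation: [180.0, 0.0, -129.8]
force: [0.0, 0.2, -0.4]
opening: 0.0874
gripper_force: 0.0
```

>>> play_rows([
  [0,0,0,0,0,0],
  [0,0,0,0,0,0],
  [0,0,0,0,0,0],
])

```text
clock: 26.15
tool_pos: [0.4837, 0.2394, 0.2817]
orientation: [180.0, -0.0, -130.2]
force: [1.1, 1.0, -0.2]
opening: 0.0875
gripper_force: 0.0
```

Run:
```python
from h import *
o=get_obs();print(o['tool_pos'],o['orientation'],o['joint_pos'].round(0))
p,d,m=snapw("w7"); t,td=snapshot("top"); cv2.imwrite("pics/t3.png",t)
W=np.array(m["world_to_cam"])
q=W@[.446,.1938,.09,1]; uv=(int(q[0]/q[2]*m["fx"]+m["cx"]),int(q[1]/q[2]*m["fy"]+m["cy"])); print(uv)
try: bowl(p,d,m,'b',uv,110)
except Exception as e: print(e)
```

```text
[0.48369593 0.23935676 0.28165591] [ 1.79993714e+02 -1.69841000e-02 -1.30165199e+02] [ 47.   6. -13.  -0. -70. -87.]
(311, 142)
b button [0.4463 0.1936] [0.4457 0.1935] 316 rim [0.4454 0.1933] [0.045 0.045] lugang 17.368118758578653 139 stripeang 17.59446479246825 130
```

>>> play_rows([
  [-0.0119,-0.0143,-0.035,0,0,0],
  [-0.0119,-0.0143,-0.045,0,0,0],
  [-0.0119,-0.0143,-0.045,0,0,0],
  [-0.0119,-0.0143,-0.035,0,0,0],
  [0,0,-0.02,0,0,0],
  [0,0,-0.03,0,0,0],
  [0,0,-0.03,0,0,0],
  [0,0,-0.022,0,0,0],
  [0,0,0,0,0,0],
  [0,0,0,0,0,0],
])

```text
clock: 27.25
tool_pos: [0.4461, 0.1936, 0.0724]
orientation: [-180.0, -0.0, -130.2]
force: [1.0, 0.0, -0.1]
opening: 0.0877
gripper_force: 0.0
```

>>> play_rows([
  [0,0,0,0,0,0],
  [0,0,0,0,0,0],
  [0,0,0,0,0,0],
  [0,0,0,0,0,0],
  [0,0,0,0,0,0],
  [0,0,0,0,0,0],
  [0,0,0,0,0,0],
  [0,0,0,0,0,0],
], gripper=-1)

```text
clock: 28.05
tool_pos: [0.446, 0.1942, 0.0722]
orientation: [-180.0, 0.0, -130.1]
force: [-0.4, -0.1, 4.5]
opening: 0.0499
gripper_force: 30.0
```

>>> play_rows([
  [0,0,0.02,0,0,0],
  [0,0,0.05,0,0,0],
  [0,0,0.06,0,0,0],
  [0,0,0.0575,0,0,0],
  [0,0,0,0,0,0],
])

```text
clock: 28.55
tool_pos: [0.4483, 0.1959, 0.228]
orientation: [-179.9, 0.6, -130.0]
force: [-0.2, 0.4, -3.2]
opening: 0.0494
gripper_force: 30.0
```

>>> play_rows([
  [0.01458,-0.0537,0,0,0,-0.0064],
  [0.01458,-0.0537,0,0,0,-0.0064],
  [0.01458,-0.0537,0,0,0,-0.0064],
  [0.01458,-0.0537,0,0,0,-0.0064],
  [0.01458,-0.0537,0,0,0,-0.0064],
  [0.01458,-0.0537,0,0,0,-0.0064],
  [0.01458,-0.0537,0,0,0,-0.0064],
  [0.01458,-0.0537,0,0,0,-0.0064],
  [0.01458,-0.0537,0,0,0,-0.0064],
  [0,0,0,0,0,0],
])

```text
clock: 29.55
tool_pos: [0.5508, -0.1967, 0.2199]
orientation: [179.9, -0.1, -140.8]
force: [-0.5, 1.6, -3.2]
opening: 0.0498
gripper_force: 30.0
```

>>> play_rows([
  [0,0,0,0,0,0],
  [0,0,0,0,0,0],
  [0,0,0,0,0,0],
])

```text
clock: 29.85
tool_pos: [0.5505, -0.1916, 0.2218]
orientation: [180.0, -0.0, -140.4]
force: [0.4, -0.8, -2.6]
opening: 0.0496
gripper_force: 30.0
```

```bash
python3 -c "
from h import *
o=get_obs();print(o['force'],o['tool_pos'],o['orientation'],o['opening'])
p,d,m=snapw('w8');held('w8','b',o['tool_pos'],o['tool_pos'][2]-.0592)"
```

```text
[ 0.43482266 -0.80272342 -2.63335498] [ 0.55052077 -0.191554    0.22177939] [ 1.79974205e+02 -7.02449960e-03 -1.40396486e+02] 0.04960727045361618
b lug ang -171.9 443 collar [array([ 0.5492, -0.1922]), np.float64(0.0253)] 943
ring (array([ 0.55085096, -0.19322844]), np.float64(0.03827818702113919)) 2286
```

>>> play_rows([
  [0.0004,-0.0016,-0.035,0,0,-0.002],
  [0,0,-0.045,0,0,0],
  [0,0,-0.035,0,0,0],
  [0,0,-0.016,0,0,0],
  [0,0,-0.01,0,0,0],
  [0,0,-0.008,0,0,0],
  [0,0,-0.005,0,0,0],
  [0,0,-0.005,0,0,0],
  [0,0,0,0,0,0],
])

```text
clock: 30.8
tool_pos: [0.5512, -0.1938, 0.0949]
orientation: [-180.0, 0.0, -140.8]
force: [-0.5, 0.1, -2.4]
opening: 0.0497
gripper_force: 30.0
```

>>> play_rows([
  [0,0,0,0,0,0],
  [0,0,0,0,0,0],
])

```text
clock: 31.0
tool_pos: [0.5514, -0.1939, 0.0953]
orientation: [-180.0, 0.0, -140.8]
force: [-0.0, 0.9, -2.1]
opening: 0.0495
gripper_force: 30.0
```

>>> play_rows([
  [0,0,-0.004,0,0,0],
  [0,0,-0.004,0,0,0],
  [0,0,-0.004,0,0,0],
  [0,0,-0.004,0,0,0],
  [0,0,-0.0015,0,0,0],
  [0,0,0,0,0,0],
  [0,0,0,0,0,0],
])

```text
clock: 31.7
tool_pos: [0.5517, -0.194, 0.082]
orientation: [-179.9, 0.0, -140.8]
force: [-3.0, 1.1, 10.8]
opening: 0.0501
gripper_force: 30.0
```

>>> play_rows([
  [0,0,0,0,0,-0.01],
])

```text
clock: 31.8
tool_pos: [0.5518, -0.194, 0.0821]
orientation: [-179.9, 0.1, -142.6]
force: [-2.3, 1.1, 10.9]
opening: 0.0494
gripper_force: 30.0
```

>>> play_rows([
  [0,0,0,0,0,-0.03],
  [0,0,0,0,0,-0.04],
  [0,0,0,0,0,-0.04],
  [0,0,0,0,0,-0.04],
  [0,0,0,0,0,-0.04],
  [0,0,0,0,0,-0.04],
  [0,0,0,0,0,-0.04],
  [0,0,0,0,0,-0.04],
  [0,0,0,0,0,-0.04],
  [0,0,0,0,0,-0.04],
])

```text
clock: 32.8
tool_pos: [0.5525, -0.1943, 0.0824]
orientation: [180.0, 0.2, 146.9]
force: [-0.6, -1.2, 10.6]
opening: 0.0494
gripper_force: 30.0
```

>>> play_rows([
  [0,0,0,0,0,-0.03],
  [0,0,0,0,0,-0.016],
  [0,0,0,0,0,0],
  [0,0,0,0,0,0],
])

```text
clock: 33.2
tool_pos: [0.5523, -0.1944, 0.0824]
orientation: [179.9, 0.2, 138.9]
force: [-1.8, -0.7, 10.2]
opening: 0.0498
gripper_force: 30.0
```

```bash
python3 -c "
from h import *
o=get_obs();print(o['force'],o['moment'],o['tool_pos'],o['orientation'],o['joint_pos'].round(0))
p,d,m=snapw('w9')
for n in('w8','w9'):
    p=cv2.imread(f'pics/{n}.png');w=mask(cv2.cvtColor(p,cv2.COLOR_BGR2HSV),'b')>0
    print(n,np.nonzero(w[280,220:383])[0]+220)
"
```

```text
[-1.79889824 -0.69170549 10.20842914] [-0.3303439   0.61232672 -0.04165295] [ 0.55233347 -0.19436027  0.08239069] [1.79946300e+02 1.59101241e-01 1.38927366e+02] [  -0.   21.  -23.    0.  -46. -131.]
w8 [350 351 352 353 354 355 356 357 359 360 361]
w9 [220 221 222 223 224 225 226 227 228 229 230 231 232 233 234 235 236 237
 238 239 350 351 352 353 354 355 356 357 358 359 360 361]
```

>>> play_rows([
  [0,0,0.003,0,0,0],
  [0,0,0.003,0,0,0],
  [0,0,0.003,0,0,0],
  [0,0,0.002,0,0,0],
  [0,0,0,0,0,0],
  [0,0,0,0,0,0],
])

```text
clock: 33.85
tool_pos: [0.552, -0.1941, 0.0901]
orientation: [180.0, 0.1, 138.9]
force: [1.9, -2.0, 4.2]
opening: 0.0494
gripper_force: 30.0
```

>>> play_rows([
  [0,0,0,0,0,0],
  [0,0,0,0,0,0],
  [0,0,0,0,0,0],
  [0,0,0.01,0,0,0],
  [0,0,0.03,0,0,0],
  [0,0,0.05,0,0,0],
  [0,0.01,0.05,0,0,0],
  [0,0.03,0.05,0,0,0],
  [0,0.05,0.05,0,0,0],
  [0,0.05,0.02,0,0,0],
], gripper=1)

```text
clock: 34.85
tool_pos: [0.5518, -0.0861, 0.2974]
orientation: [179.8, 0.2, 138.8]
force: [1.0, -0.7, -0.0]
opening: 0.0876
gripper_force: 0.0
```

>>> play_rows([
  [0,0.03,0,0,0,0.04],
  [0,0,0,0,0,0.04],
  [0,0,0,0,0,0.04],
  [0,0,0,0,0,0.04],
  [0,0,0,0,0,0.04],
  [0,0,0,0,0,0.04],
  [0,0,0,0,0,0.03],
  [0,0,0,0,0,0],
  [0,0,0,0,0,0],
  [0,0,0,0,0,0],
])

```text
clock: 35.85
tool_pos: [0.551, -0.0625, 0.2931]
orientation: [180.0, 0.0, -172.6]
force: [0.2, 0.3, -0.1]
opening: 0.0874
gripper_force: 0.0
```

Run:
```python
from h import *
o=get_obs();print(o['tool_pos'],o['orientation'],o['joint_pos'].round(0))
p,d,m=snapw("w10")
W=np.array(m["world_to_cam"])
for k,c in(('r',(.522,.025)),('y',(.5366,-.0839)),('b',(.5508,-.193))):
    q=W@[*c,.08,1]; uv=(int(q[0]/q[2]*m["fx"]+m["cx"]),int(q[1]/q[2]*m["fy"]+m["cy"])); print(uv)
    try: bowl(p,d,m,k,uv,70,.032)
    except Exception as e: print(e)
```

```text
[ 0.55101617 -0.06246162  0.29314015] [ 1.79996232e+02  6.29031173e-03 -1.72634071e+02] [ 14.   8. -10.  -0. -72. -96.]
(422, 193)
r button [0.522  0.0267] [0.5217 0.0253] 330 rim [0.5217 0.0246] [0.046 0.046] lugang -73.6572955947203 24 stripeang -73.66466514322057 156
(288, 194)
y button [ 0.5362 -0.0832] [ 0.5361 -0.0834] 320 rim [ 0.5355 -0.0841] [0.047 0.046] lugang 31.217776975099564 4 stripeang -73.37961080022036 153
(155, 194)
b button [ 0.5511 -0.1906] [ 0.5511 -0.193 ] 310 rim [ 0.551  -0.1935] [0.045 0.045] lugang 52.56333918912474 3 stripeang -73.71944481737447 126
```

View pics/w10.png

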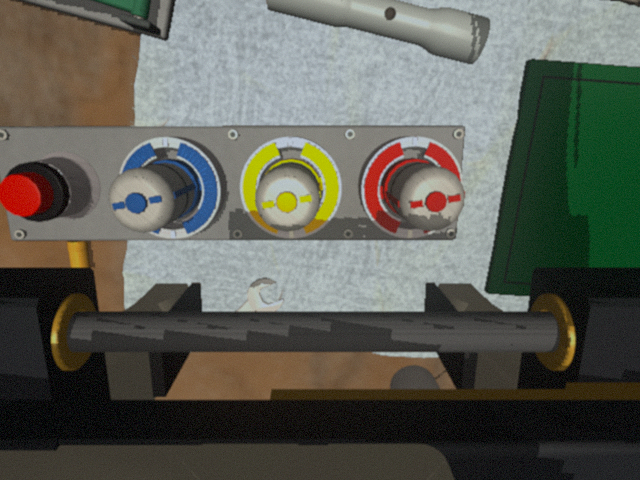

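All three stripes lie at −73.6°, 81° clockwise of the slots, at the right heights: locked (image: blue (137,202), yellow (287,203), red (435,202)). Next, the paddle.

>>> play_rows([
  [-0.025,-0.05,0,0,0,0],
  [-0.025,-0.05,0,0,0,0],
  [-0.025,-0.05,0,0,0,0],
  [-0.025,-0.05,0,0,0,0],
  [-0.025,-0.05,0,0,0,0],
  [0,0,0,0,0,0],
  [0,0,0,0,0,0],
  [0,0,0,0,0,0],
], gripper=-1)

```text
clock: 36.7
tool_pos: [0.4513, -0.2621, 0.293]
orientation: [180.0, 0.0, -172.5]
force: [0.3, 0.2, 0.1]
opening: 0.0295
gripper_force: 0.0
```

Run:
```python
from h import *
o=get_obs();print(o['tool_pos'],o['orientation'],o['joint_pos'].round(0))
p,d,m=snapw("w11")
H=cv2.cvtColor(p,cv2.COLOR_BGR2HSV); w=cv2.inRange(H,np.array([55,80,30]),np.array([90,255,220]));w[270:]=0
n,L,st,c=cv2.connectedComponentsWithStats(w)
for i in np.argsort(-st[1:,4])[:4]+1:
    Q=pts(m,d,L==i); print(st[i],Q.mean(0).round(3),Q.min(0).round(3),Q.max(0).round(3))
```

```text
[ 0.45131433 -0.26214949  0.29295285] [ 1.79992802e+02  4.62042736e-03 -1.72544681e+02] [ -9.   4. -14.  -0. -72. -74.]
[ 228   72  150   95 7633] [ 0.377 -0.279  0.054] [ 0.347 -0.339  0.036] [ 0.409 -0.216  0.074]
```

View pics/w11.png

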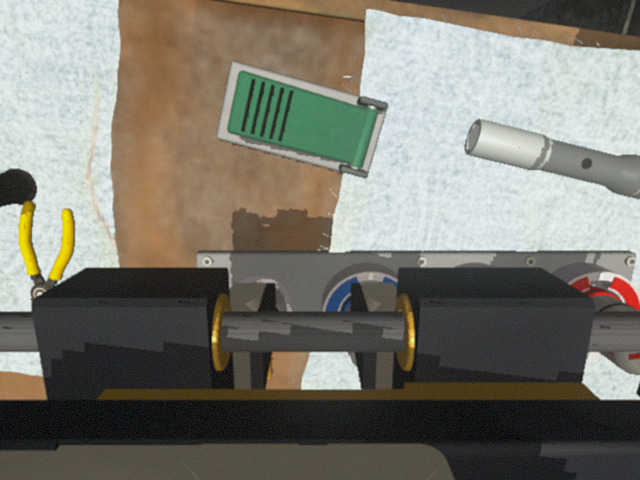

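The paddle's ribs are centred at about pixel (267,110).

Run:
```python
from h import *
m=json.load(open("w11.json")); m["world_to_cam"]=np.array(m["world_to_cam"]); d=np.load("w11.npy")
print(cast(m,267,110,.067), d[110,267])
B=np.zeros((480,640),bool);B[100:120,258:276]=1;print(pts(m,d,B).mean(0))
```

```text
[ 0.37268777 -0.30968564  0.067     ] 0.35130158
[ 0.37229616 -0.31039475  0.06449922]
```

>>> play_rows([
  [-0.0197,-0.012,-0.03,0,0,0],
  [-0.0197,-0.012,-0.05,0,0,0],
  [-0.0197,-0.012,-0.05,0,0,0],
  [-0.0197,-0.012,-0.05,0,0,0],
  [-0.0197,-0.012,-0.036,0,0,0],
  [0,0,0,0,0,0],
  [0,0,-0.02,0,0,0],
  [0,0,-0.015,0,0,0],
  [0,0,-0.01,0,0,0],
  [0,0,0,0,0,0],
])

```text
clock: 37.75
tool_pos: [0.3735, -0.3101, 0.0842]
orientation: [-180.0, 0.0, -172.4]
force: [1.9, 3.2, 3.3]
opening: 0.0003
gripper_force: 1.5
```

>>> play_rows([
  [0,0,-0.01,0,0,0],
  [0,0,-0.01,0,0,0],
  [0,0,-0.008,0,0,0],
  [0,0,-0.005,0,0,0],
  [0,0,0,0,0,0],
  [0,0,0,0,0,0],
])

```text
clock: 38.35
tool_pos: [0.3741, -0.3115, 0.0597]
orientation: [-179.8, 0.1, -172.4]
force: [-2.0, -3.7, 8.1]
opening: 0.0004
gripper_force: 4.2
```

>>> play_rows([
  [0,0,-0.004,0,0,0],
  [0,0,-0.003,0,0,0],
  [0,0,0,0,0,0],
  [0,0,0,0,0,0],
])

```text
clock: 38.75
tool_pos: [0.3744, -0.3117, 0.0582]
orientation: [-179.8, 0.2, -172.3]
force: [-14.4, 11.3, 61.7]
opening: 0.0002
gripper_force: 31.4
```

>>> play_rows([
  [0,0,0.01,0,0,0],
  [0,0,0.03,0,0,0],
  [0,0,0.05,0,0,0],
  [0,0,0.05,0,0,0],
  [0.04,0.0025,0.03,0,0,0],
  [0.05,0.0025,0,0,0,0],
  [0.05,0.0025,0,0,0,0],
  [0.05,0.0025,0,0,0,0],
  [0.049,0.0025,0,0,0,0],
  [0,0,0,0,0,0],
])

```text
clock: 39.75
tool_pos: [0.5679, -0.2997, 0.188]
orientation: [-180.0, 0.0, -172.4]
force: [-1.3, 0.3, -0.3]
opening: 0.0002
gripper_force: 0.0
```

>>> play_rows([
  [0,0,0,0,0,0],
  [0,0,0,0,0,0],
])

```text
clock: 39.95
tool_pos: [0.563, -0.3002, 0.1885]
orientation: [180.0, -0.0, -172.5]
force: [-0.6, -0.7, -0.2]
opening: 0.0005
gripper_force: 0.0
```

Run:
```python
from h import *
p,td=snapshot("top"); cv2.imwrite("pics/t4.png",p); C=cloud("top",td)
S=C[(abs(C[...,0]-.3725)<.012)&(abs(C[...,1]+.31)<.012)]; print("pad z",np.median(S[:,2]))
print(get_obs()["tool_pos"])
```

```text
pad z 0.06436620796213521
[ 0.56278638 -0.30035512  0.18870259]
```

>>> play_rows([
  [0.003,-0.0005,-0.03,0,0,0],
  [0,0,-0.035,0,0,0],
  [0,0,-0.025,0,0,0],
  [0,0,-0.013,0,0,0],
  [0,0,-0.01,0,0,0],
  [0,0,-0.008,0,0,0],
  [0,0,-0.006,0,0,0],
  [0,0,0,0,0,0],
  [0,0,0,0,0,0],
])

```text
clock: 40.9
tool_pos: [0.5651, -0.3011, 0.0892]
orientation: [-180.0, -0.0, -172.5]
force: [-7.9, 3.6, 15.3]
opening: 0.0005
gripper_force: 7.8
```

>>> play_rows([
  [0,0,-0.002,0,0,0],
  [0,0,0,0,0,0],
  [0,0,0,0,0,0],
])

```text
clock: 41.2
tool_pos: [0.5652, -0.3011, 0.0891]
orientation: [-179.9, 0.0, -172.5]
force: [-12.2, 6.0, 25.6]
opening: 0.0006
gripper_force: 12.8
```

>>> play_rows([
  [0,0,0.015,0,0,0],
  [0,0,0.035,0,0,0],
  [0,0,0.05,0,0,0],
  [0,0,0.05,0,0,0],
  [-0.0043,0.0336,0,0,0,0.0451],
  [-0.0043,0.0336,0,0,0,0.0451],
  [-0.0043,0.0336,0,0,0,0.0451],
  [-0.0043,0.0336,0,0,0,0.0451],
  [0,0,0,0,0,0],
  [0,0,0,0,0,0],
], gripper=1)

```text
clock: 42.2
tool_pos: [0.5527, -0.1929, 0.2062]
orientation: [-179.9, 0.1, -140.0]
force: [1.1, -0.1, 0.2]
opening: 0.0747
gripper_force: 0.0
```

>>> play_rows([
  [0,0,0,0,0,0],
  [0,0,0,0,0,0],
])

```text
clock: 42.4
tool_pos: [0.5523, -0.194, 0.2051]
orientation: [-180.0, 0.0, -140.1]
force: [1.1, -0.3, -0.1]
opening: 0.0863
gripper_force: 0.0
```

Run:
```python
from h import *
o=get_obs();print(o['tool_pos'],o['orientation'],o['opening'])
p,td=snapshot("top"); C=cloud("top",td); S=C[(np.hypot(C[...,0]-.566,C[...,1]+.3)<.012)]; print("vent z",np.median(S[:,2]))
H=cv2.cvtColor(p,cv2.COLOR_BGR2HSV)
for k,c in(('r',(.522,.025)),('y',(.5366,-.0839)),('b',(.551,-.193))):
    S=C[(mask(H,k)>0)&(C[...,2]>.105)&(np.hypot(C[...,0]-c[0],C[...,1]-c[1])<.04)]; print(k,len(S),S.mean(0).round(3) if len(S) else 0)
```

```text
[ 0.55230314 -0.19403074  0.20510911] [-1.79981012e+02  1.50745856e-02 -1.40132926e+02] 0.08631543521042444
vent z 0.08647328493137252
r 19 [0.524 0.027 0.12 ]
y 0 0
b 10 [ 0.55  -0.191  0.136]
```

>>> play_rows([
  [-0.001,0.0005,-0.03,0,0,0],
  [0,0,-0.045,0,0,0],
  [0,0,-0.035,0,0,0],
  [0,0,-0.02,0,0,0],
  [0,0,-0.013,0,0,0],
  [0,0,0,0,0,0],
  [0,0,0,0,0,0],
])

```text
clock: 43.15
tool_pos: [0.5518, -0.1933, 0.0911]
orientation: [-180.0, 0.0, -140.1]
force: [0.2, 0.3, -0.3]
opening: 0.0876
gripper_force: 0.0
```

>>> play_rows([
  [0,0,0,0,0,0],
  [0,0,0,0,0,0],
  [0,0,0,0,0,0],
  [0,0,0,0,0,0],
  [0,0,0,0,0,0],
  [0,0,0,0,0,0],
  [0,0,0,0,0,0],
], gripper=-1)

```text
clock: 43.85
tool_pos: [0.5515, -0.193, 0.0908]
orientation: [-180.0, 0.0, -140.0]
force: [-0.2, -0.1, 2.7]
opening: 0.0498
gripper_force: 29.9
```

>>> play_rows([
  [0,0,-0.004,0,0,0],
  [0,0,-0.004,0,0,0],
  [0,0,-0.004,0,0,0],
  [0,0,-0.002,0,0,0],
  [0,0,0,0,0,0],
  [0,0,0,0,0,0],
])

```text
clock: 44.45
tool_pos: [0.5519, -0.1932, 0.0813]
orientation: [-179.9, 0.0, -140.0]
force: [-4.1, 2.2, 17.7]
opening: 0.0498
gripper_force: 30.0
```

>>> play_rows([
  [0,0,0.001,0,0,0.02],
  [0,0,0,0,0,0.04],
  [0,0,0,0,0,0.04],
  [0,0,0,0,0,0.04],
  [0,0,0,0,0,0.04],
  [0,0,0,0,0,0.04],
  [0,0,0,0,0,0.04],
  [0,0,0,0,0,0.04],
  [0,0,0,0,0,0.04],
  [0,0,0,0,0,0.04],
])

```text
clock: 45.45
tool_pos: [0.5526, -0.1928, 0.0815]
orientation: [-179.9, -0.1, -71.3]
force: [-1.9, 2.2, 11.4]
opening: 0.0498
gripper_force: 30.0
```

>>> play_rows([
  [0,0,0,0,0,0.04],
  [0,0,0,0,0,0.02],
  [0,0,0,0,0,0.01],
  [0,0,0,0,0,0],
  [0,0,0,0,0,0],
])

```text
clock: 45.95
tool_pos: [0.5525, -0.1929, 0.0814]
orientation: [-179.9, -0.1, -59.0]
force: [-0.9, 2.2, 10.9]
opening: 0.0499
gripper_force: 30.0
```

>>> play_rows([
  [0,0,0.006,0,0,0],
  [0,0,0.008,0,0,0],
  [0,0,0.008,0,0,0],
  [0,0,0.008,0,0,0],
  [0,0,0,0,0,0],
  [0,0,0,0,0,0],
])

```text
clock: 46.55
tool_pos: [0.5508, -0.1929, 0.1037]
orientation: [180.0, 0.0, -59.1]
force: [-0.2, -0.6, -3.3]
opening: 0.0496
gripper_force: 30.0
```

>>> play_rows([
  [0,0,0.03,0,0,0],
  [0,0,0.05,0,0,0],
  [0,0,0.05,0,0,0],
  [0,0,0.025,0,0,0],
  [0,0,0,0,0,0],
])

```text
clock: 47.05
tool_pos: [0.5528, -0.1932, 0.2313]
orientation: [-179.8, -0.2, -59.0]
force: [0.2, 0.1, -3.0]
opening: 0.0499
gripper_force: 30.0
```

>>> play_rows([
  [-0.0132,0.0525,0,0,0,0],
  [-0.0132,0.0525,0,0,0,0],
  [-0.0132,0.0525,0,0,0,0],
  [-0.0132,0.0525,0,0,0,0],
  [-0.0132,0.0525,0,0,0,0],
  [-0.0132,0.0525,0,0,0,0],
  [-0.0132,0.0525,0,0,0,0],
  [-0.0132,0.0525,0,0,0,0],
  [-0.0132,0.0525,0,0,0,0],
  [0,0,0,0,0,0],
])

```text
clock: 48.05
tool_pos: [0.4549, 0.1887, 0.2267]
orientation: [179.9, 0.0, -58.8]
force: [1.2, -0.2, -2.5]
opening: 0.0496
gripper_force: 30.0
```

>>> play_rows([
  [0,0,0,0,0,0],
  [0,0,0,0,0,0],
])

```text
clock: 48.25
tool_pos: [0.4558, 0.1843, 0.2271]
orientation: [179.9, -0.0, -59.1]
force: [-0.6, -0.3, -1.8]
opening: 0.0499
gripper_force: 30.0
```

>>> play_rows([
  [0,0,-0.035,0,0,0],
  [0,0,-0.05,0,0,0],
  [0,0,-0.05,0,0,0],
  [0,0,-0.03,0,0,0],
  [0,0,-0.014,0,0,0],
  [0,0,-0.006,0,0,0],
  [0,0,-0.004,0,0,0],
  [0,0,-0.003,0,0,0],
  [0,0,0,0,0,0],
  [0,0,0,0,0,0],
])

```text
clock: 49.25
tool_pos: [0.4567, 0.1854, 0.0753]
orientation: [-179.9, 0.0, -59.0]
force: [0.1, 0.1, -2.1]
opening: 0.0495
gripper_force: 30.0
```

>>> play_rows([
  [0,0,-0.003,0,0,0],
  [0,0,-0.0015,0,0,0],
  [0,0,0,0,0,0],
  [0,0,0,0,0,0],
])

```text
clock: 49.65
tool_pos: [0.4566, 0.1854, 0.0719]
orientation: [-179.9, -0.0, -59.0]
force: [-2.8, 0.1, 7.9]
opening: 0.0495
gripper_force: 30.0
```

>>> play_rows([
  [0,0,0,0,0,0],
  [0,0,0,0,0,0],
  [0,0,0,0,0,0],
  [0,0,0.01,0,0,0],
  [0,0,0.03,0,0,0],
  [0,0,0.05,0,0,0],
  [0,0,0.05,0,0,0],
  [0,0,0.03,0,0,0],
  [0,0,0,0,0,0],
], gripper=1)

```text
clock: 50.55
tool_pos: [0.458, 0.1863, 0.2115]
orientation: [-179.6, 0.0, -59.0]
force: [0.2, -0.1, -0.1]
opening: 0.0876
gripper_force: 0.0
```

>>> play_rows([
  [0.01,-0.0335,0,0,0,-0.045],
  [0.01,-0.0335,0,0,0,-0.045],
  [0.01,-0.0335,0,0,0,-0.045],
  [0.01,-0.0335,0,0,0,-0.045],
  [0.01,-0.0335,0,0,0,-0.045],
  [0.01,-0.0335,0,0,0,-0.045],
  [0.01,-0.0335,0,0,0,-0.045],
  [0.01,-0.0335,0,0,0,-0.045],
  [0.01,-0.0335,0,0,0,-0.045],
  [0.01,-0.0335,0,0,0,-0.045],
])

```text
clock: 51.55
tool_pos: [0.5362, -0.0842, 0.2067]
orientation: [180.0, -0.0, -140.4]
force: [1.0, 0.3, 0.3]
opening: 0.0875
gripper_force: 0.0
```

>>> play_rows([
  [0,0,0,0,0,0],
  [0,0,0,0,0,0],
  [0,0,0,0,0,0],
])

```text
clock: 51.85
tool_pos: [0.5359, -0.0826, 0.2068]
orientation: [180.0, -0.0, -140.0]
force: [-0.3, -0.0, -0.2]
opening: 0.0876
gripper_force: 0.0
```

Run:
```python
from h import *
p,td=snapshot("top"); cv2.imwrite("pics/t5.png",p); C=cloud("top",td)
H=cv2.cvtColor(p,cv2.COLOR_BGR2HSV)
S=C[(mask(H,'b')>0)&(C[...,2]>.085)&(C[...,2]<.11)&(np.hypot(C[...,0]-.456,C[...,1]-.185)<.06)]; print(len(S),S.mean(0).round(3) if len(S) else 0)
print(get_obs()['tool_pos'],get_obs()['orientation'])
```

```text
9 [0.458 0.187 0.1  ]
[ 0.53602829 -0.08241459  0.20693265] [ 1.79991362e+02 -5.40683983e-03 -1.39941863e+02]
```

>>> play_rows([
  [0.0006,-0.0018,-0.03,0,0,0],
  [0,0,-0.045,0,0,0],
  [0,0,-0.035,0,0,0],
  [0,0,-0.02,0,0,0],
  [0,0,-0.0145,0,0,0],
  [0,0,0,0,0,0],
  [0,0,0,0,0,0],
])

```text
clock: 52.6
tool_pos: [0.5373, -0.084, 0.092]
orientation: [-180.0, 0.0, -140.0]
force: [0.4, 0.5, 0.3]
opening: 0.0871
gripper_force: 0.0
```

>>> play_rows([
  [0,0,0,0,0,0],
  [0,0,0,0,0,0],
  [0,0,0,0,0,0],
  [0,0,0,0,0,0],
  [0,0,0,0,0,0],
  [0,0,0,0,0,0],
  [0,0,0,0,0,0],
], gripper=-1)

```text
clock: 53.3
tool_pos: [0.5368, -0.0844, 0.0915]
orientation: [-180.0, 0.0, -140.0]
force: [-1.7, 0.9, 3.8]
opening: 0.0498
gripper_force: 30.0
```

>>> play_rows([
  [0,0,-0.004,0,0,0],
  [0,0,-0.004,0,0,0],
  [0,0,-0.004,0,0,0],
  [0,0,-0.0015,0,0,0],
  [0,0,0,0,0,0],
  [0,0,0,0,0,0],
])

```text
clock: 53.9
tool_pos: [0.537, -0.0844, 0.082]
orientation: [-180.0, 0.0, -140.0]
force: [-4.5, 1.8, 15.8]
opening: 0.0497
gripper_force: 30.0
```

>>> play_rows([
  [0,0,0.001,0,0,0.02],
  [0,0,0,0,0,0.04],
  [0,0,0,0,0,0.04],
  [0,0,0,0,0,0.04],
  [0,0,0,0,0,0.04],
  [0,0,0,0,0,0.04],
  [0,0,0,0,0,0.04],
  [0,0,0,0,0,0.04],
  [0,0,0,0,0,0.04],
  [0,0,0,0,0,0.04],
])

```text
clock: 54.9
tool_pos: [0.5388, -0.0842, 0.083]
orientation: [-179.8, -0.1, -71.3]
force: [0.2, 1.5, 11.5]
opening: 0.0496
gripper_force: 30.0
```

>>> play_rows([
  [0,0,0,0,0,0.04],
  [0,0,0,0,0,0.02],
  [0,0,0,0,0,0.01],
  [0,0,0,0,0,0],
  [0,0,0,0,0,0],
])

```text
clock: 55.4
tool_pos: [0.5388, -0.0842, 0.083]
orientation: [-179.8, -0.1, -59.0]
force: [-0.1, 1.3, 11.0]
opening: 0.0495
gripper_force: 30.0
```

>>> play_rows([
  [0,0,0.006,0,0,0],
  [0,0,0.008,0,0,0],
  [0,0,0.008,0,0,0],
  [0,0,0.008,0,0,0],
  [0,0,0,0,0,0],
  [0,0,0,0,0,0],
])

```text
clock: 56.0
tool_pos: [0.5364, -0.0844, 0.1051]
orientation: [180.0, 0.0, -59.1]
force: [0.2, 0.4, -0.7]
opening: 0.0496
gripper_force: 30.0
```

>>> play_rows([
  [0,0,0.03,0,0,0],
  [0,0,0.05,0,0,0],
  [0,0,0.05,0,0,0],
  [0,0,0.025,0,0,0],
  [0,0,0,0,0,0],
])

```text
clock: 56.5
tool_pos: [0.5382, -0.0844, 0.2323]
orientation: [-179.7, -0.1, -59.0]
force: [0.5, -0.0, -2.0]
opening: 0.0501
gripper_force: 30.0
```

>>> play_rows([
  [-0.0117,0.0571,0,0,0,0],
  [-0.0117,0.0571,0,0,0,0],
  [-0.0117,0.0571,0,0,0,0],
  [-0.0117,0.0571,0,0,0,0],
  [-0.0117,0.0571,0,0,0,0],
  [-0.0117,0.0571,0,0,0,0],
  [-0.0117,0.0571,0,0,0,0],
  [-0.0117,0.0571,0,0,0,0],
  [-0.0117,0.0571,0,0,0,0],
  [-0.0117,0.0571,0,0,0,0],
])

```text
clock: 57.5
tool_pos: [0.4418, 0.3736, 0.2275]
orientation: [179.9, -0.0, -59.0]
force: [0.8, 0.3, -0.8]
opening: 0.0495
gripper_force: 30.0
```

>>> play_rows([
  [0,0,0,0,0,0],
  [0,0,0,0,0,0],
  [0,0,0,0,0,0],
])

```text
clock: 57.8
tool_pos: [0.4428, 0.3714, 0.228]
orientation: [179.9, -0.1, -59.1]
force: [0.7, -0.2, -1.2]
opening: 0.0495
gripper_force: 30.0
```

>>> play_rows([
  [0,0,-0.035,0,0,0],
  [0,0,-0.05,0,0,0],
  [0,0,-0.05,0,0,0],
  [0,0,-0.03,0,0,0],
  [0,0,-0.014,0,0,0],
  [0,0,-0.006,0,0,0],
  [0,0,-0.004,0,0,0],
  [0,0,0,0,0,0],
  [0,0,0,0,0,0],
  [0,0,0,0,0,0],
])

```text
clock: 58.8
tool_pos: [0.4435, 0.3729, 0.0792]
orientation: [-179.9, 0.0, -59.0]
force: [0.8, 1.2, -2.3]
opening: 0.0496
gripper_force: 30.0
```

>>> play_rows([
  [0,0,-0.004,0,0,0],
  [0,0,-0.003,0,0,0],
  [0,0,-0.002,0,0,0],
  [0,0,0,0,0,0],
  [0,0,0,0,0,0],
])

```text
clock: 59.3
tool_pos: [0.4432, 0.3725, 0.0725]
orientation: [-180.0, -0.0, -59.0]
force: [-4.9, -3.3, 13.2]
opening: 0.0494
gripper_force: 30.0
```

>>> play_rows([
  [0,0,0,0,0,0],
  [0,0,0,0,0,0],
  [0,0,0,0,0,0],
  [0,0,0.01,0,0,0],
  [0,0,0.03,0,0,0],
  [0,0,0.05,0,0,0],
  [0,0,0.05,0,0,0],
  [0,0,0.03,0,0,0],
  [0,0,0,0,0,0],
], gripper=1)

```text
clock: 60.2
tool_pos: [0.4446, 0.374, 0.2118]
orientation: [-179.6, 0.1, -59.0]
force: [-0.6, 0.3, -0.3]
opening: 0.0876
gripper_force: 0.0
```

>>> play_rows([
  [0.0098,-0.0435,0,0,0,-0.045],
  [0.0098,-0.0435,0,0,0,-0.045],
  [0.0098,-0.0435,0,0,0,-0.045],
  [0.0098,-0.0435,0,0,0,-0.045],
  [0.0098,-0.0435,0,0,0,-0.045],
  [0.0098,-0.0435,0,0,0,-0.045],
  [0.0098,-0.0435,0,0,0,-0.045],
  [0.0098,-0.0435,0,0,0,-0.045],
  [0.0098,-0.0435,0,0,0,-0.045],
  [0.0098,-0.0435,0,0,0,-0.045],
])

```text
clock: 61.2
tool_pos: [0.5214, 0.0229, 0.2068]
orientation: [180.0, -0.0, -140.4]
force: [0.7, -0.1, 0.4]
opening: 0.0876
gripper_force: 0.0
```

>>> play_rows([
  [0,0,0,0,0,0],
  [0,0,0,0,0,0],
  [0,0,0,0,0,0],
])

```text
clock: 61.5
tool_pos: [0.5214, 0.0248, 0.2068]
orientation: [180.0, -0.0, -140.0]
force: [-0.4, -0.1, -0.5]
opening: 0.0879
gripper_force: 0.0
```

>>> play_rows([
  [0.0006,0,-0.03,0,0,0],
  [0,0,-0.045,0,0,0],
  [0,0,-0.035,0,0,0],
  [0,0,-0.02,0,0,0],
  [0,0,-0.0145,0,0,0],
  [0,0,0,0,0,0],
  [0,0,0,0,0,0],
])

```text
clock: 62.2
tool_pos: [0.5225, 0.025, 0.0919]
orientation: [-180.0, 0.0, -140.0]
force: [0.2, 0.0, -0.1]
opening: 0.0877
gripper_force: 0.0
```

>>> play_rows([
  [0,0,0,0,0,0],
  [0,0,0,0,0,0],
  [0,0,0,0,0,0],
  [0,0,0,0,0,0],
  [0,0,0,0,0,0],
  [0,0,0,0,0,0],
  [0,0,0,0,0,0],
], gripper=-1)

```text
clock: 62.9
tool_pos: [0.5221, 0.0244, 0.0915]
orientation: [-180.0, 0.0, -140.0]
force: [-0.8, 1.0, 2.2]
opening: 0.0495
gripper_force: 30.0
```

>>> play_rows([
  [0,0,-0.004,0,0,0],
  [0,0,-0.004,0,0,0],
  [0,0,-0.004,0,0,0],
  [0,0,-0.0015,0,0,0],
  [0,0,0,0,0,0],
  [0,0,0,0,0,0],
])

```text
clock: 63.5
tool_pos: [0.5223, 0.0245, 0.082]
orientation: [-180.0, 0.0, -140.0]
force: [-5.3, 1.1, 16.5]
opening: 0.0492
gripper_force: 30.0
```

>>> play_rows([
  [0,0,0.001,0,0,0.02],
  [0,0,0,0,0,0.04],
  [0,0,0,0,0,0.04],
  [0,0,0,0,0,0.04],
  [0,0,0,0,0,0.04],
  [0,0,0,0,0,0.04],
  [0,0,0,0,0,0.04],
  [0,0,0,0,0,0.04],
  [0,0,0,0,0,0.04],
  [0,0,0,0,0,0.04],
])

```text
clock: 64.5
tool_pos: [0.5239, 0.025, 0.0829]
orientation: [-179.8, -0.0, -71.3]
force: [-0.1, 1.5, 11.1]
opening: 0.0495
gripper_force: 30.0
```

>>> play_rows([
  [0,0,0,0,0,0.04],
  [0,0,0,0,0,0.02],
  [0,0,0,0,0,0.01],
  [0,0,0,0,0,0],
  [0,0,0,0,0,0],
])

```text
clock: 65.0
tool_pos: [0.5239, 0.025, 0.0829]
orientation: [-179.8, -0.1, -59.0]
force: [-0.6, 1.4, 11.2]
opening: 0.0492
gripper_force: 30.0
```

>>> play_rows([
  [0,0,0.006,0,0,0],
  [0,0,0.008,0,0,0],
  [0,0,0.008,0,0,0],
  [0,0,0.008,0,0,0],
  [0,0,0,0,0,0],
  [0,0,0,0,0,0],
])

```text
clock: 65.6
tool_pos: [0.5216, 0.0243, 0.1051]
orientation: [180.0, 0.0, -59.1]
force: [-0.7, 0.6, -1.4]
opening: 0.0497
gripper_force: 30.0
```

>>> play_rows([
  [0,0,0.03,0,0,0],
  [0,0,0.05,0,0,0],
  [0,0,0.05,0,0,0],
  [0,0,0.025,0,0,0],
  [0,0,0,0,0,0],
])

```text
clock: 66.1
tool_pos: [0.5234, 0.0247, 0.2323]
orientation: [-179.7, -0.1, -59.0]
force: [0.6, 0.7, -1.4]
opening: 0.0495
gripper_force: 30.0
```

>>> play_rows([
  [0.0067,0.0541,0,0,0,0],
  [0.0067,0.0541,0,0,0,0],
  [0.0067,0.0541,0,0,0,0],
  [0.0067,0.0541,0,0,0,0],
  [0.0067,0.0541,0,0,0,0],
  [0.0067,0.0541,0,0,0,0],
  [0,0,0,0,0,0],
  [0,0,0,0,0,0],
  [0,0,0,0,0,0],
])

```text
clock: 67.0
tool_pos: [0.5536, 0.2833, 0.2279]
orientation: [179.9, -0.0, -59.1]
force: [-0.2, -0.5, -1.5]
opening: 0.0493
gripper_force: 30.0
```

```bash
cat > chk.py <<'E'
from h import *
p,td=snapshot("top"); cv2.imwrite("pics/t6.png",p); C=cloud("top",td)
H=cv2.cvtColor(p,cv2.COLOR_BGR2HSV)
for k in 'byr':
    S=C[(mask(H,k)>0)&(C[...,2]>.093)&(C[...,2]<.11)&(C[...,1]>.1)&(C[...,1]<.45)&(C[...,0]>.35)&(C[...,0]<.65)]; print(k,len(S),S.mean(0).round(3) if len(S) else 0)
o=get_obs(); print(o['tool_pos'],o['force'],o['opening'])
E
python3 chk.py
```

```text
b 12 [0.481 0.21  0.101]
y 22 [0.445 0.374 0.101]
r 0 0
[0.55381064 0.28307173 0.22848352] [ 0.91086071  0.0775059  -1.91128399] 0.04961976042546096
```

The blue bowl was knocked to (0.481, 0.210). It still stands well inside the mat, so I place red clear of it.

>>> play_rows([
  [0,0.005,-0.035,0,0,0],
  [0,0.005,-0.05,0,0,0],
  [0,0,-0.05,0,0,0],
  [0,0,-0.03,0,0,0],
  [0,0,-0.014,0,0,0],
  [0,0,-0.006,0,0,0],
  [0,0,-0.004,0,0,0],
  [0,0,0,0,0,0],
  [0,0,0,0,0,0],
  [0,0,0,0,0,0],
])

```text
clock: 68.05
tool_pos: [0.5546, 0.2925, 0.0792]
orientation: [-179.9, 0.0, -59.0]
force: [0.1, 1.0, -2.9]
opening: 0.0496
gripper_force: 30.0
```

>>> play_rows([
  [0,0,-0.004,0,0,0],
  [0,0,-0.003,0,0,0],
  [0,0,-0.0015,0,0,0],
  [0,0,0,0,0,0],
  [0,0,0,0,0,0],
])

```text
clock: 68.55
tool_pos: [0.5543, 0.2922, 0.0726]
orientation: [-180.0, -0.0, -59.0]
force: [-3.7, -0.5, 9.1]
opening: 0.0493
gripper_force: 30.0
```

>>> play_rows([
  [0,0,0,0,0,0],
  [0,0,0,0,0,0],
  [0,0,0,0,0,0],
  [0,0,0.01,0,0,0],
  [0,0,0.03,0,0,0],
  [0,0,0.05,0,0,0],
  [0,0,0.05,0,0,0],
  [0,0,0.05,0,0,0],
  [0,0,0.05,0,0,0],
  [0,-0.05,0,0,0,0],
], gripper=1)

```text
clock: 69.55
tool_pos: [0.557, 0.2557, 0.2701]
orientation: [-179.4, 0.0, -58.8]
force: [1.6, -0.9, 0.2]
opening: 0.0877
gripper_force: 0.0
```

>>> play_rows([
  [0,-0.06,0,0,0,0],
  [0,-0.06,0,0,0,0],
  [0,-0.06,0,0,0,0],
  [0,-0.06,0,0,0,0],
  [0,-0.05,0,0,0,0],
  [0,-0.03,0,0,0,0],
  [0,0,0,0,0,0],
  [0,0,0,0,0,0],
])

```text
clock: 70.35
tool_pos: [0.5542, -0.0044, 0.2638]
orientation: [-180.0, -0.0, -59.1]
force: [-0.2, 0.7, -0.1]
opening: 0.0879
gripper_force: 0.0
```

```bash
python3 chk.py; python3 -c "
import cv2;p=cv2.imread('pics/t6.png');cv2.imwrite('pics/c6.png',cv2.resize(p[200:330,190:490],None,fx=2.6,fy=2.6))"
```

```text
b 0 0
y 12 [0.443 0.374 0.103]
r 0 0
[ 0.55426672 -0.00380314  0.26372613] [ 0.51560701  0.80275477 -0.54473058] 0.08771753800690606
```

View pics/c6.png

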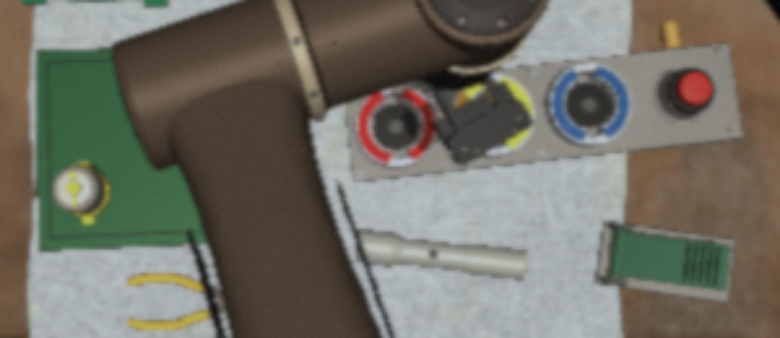

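The arm hides the red and blue bowls; yellow is seen at (77,188). I move the arm further aside.

>>> play_rows([
  [0,-0.05,0,0,0,0],
  [-0.01,-0.06,0,0,0,0],
  [-0.01,-0.06,0,0,0,0],
  [-0.01,-0.06,0,0,0,0],
  [-0.02,-0.055,0,0,0,0],
  [-0.02,-0.05,0,0,0,0],
  [-0.02,-0.05,0,0,0,0],
  [0,-0.03,0,0,0,0],
  [0,0,0,0,0,0],
  [0,0,0,0,0,0],
])

```text
clock: 71.4
tool_pos: [0.4826, -0.3355, 0.2631]
orientation: [180.0, 0.0, -59.0]
force: [-0.0, -0.2, 0.4]
opening: 0.0879
gripper_force: 0.0
```

```bash
python3 chk.py; python3 -c "
import cv2;p=cv2.imread('pics/t6.png');cv2.imwrite('pics/c7.png',cv2.resize(p[200:330,190:490],None,fx=2.6,fy=2.6))"
```

```text
b 11 [0.481 0.21  0.103]
y 13 [0.444 0.374 0.101]
r 15 [0.554 0.296 0.101]
[ 0.4827259  -0.33502014  0.26323016] [-0.04118424  0.63042905  0.49139777] 0.08763437004884533
```

View pics/c7.png

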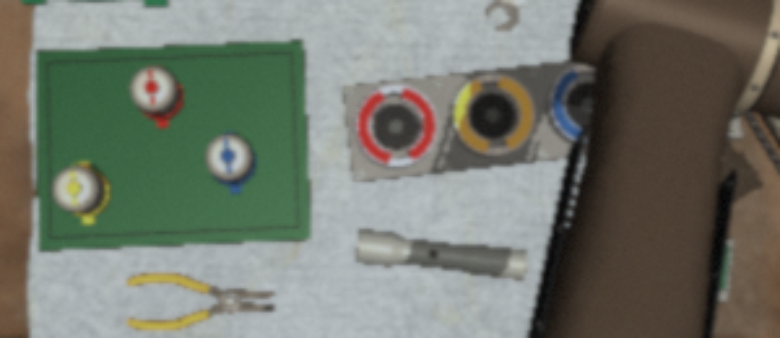

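All three bowls stand upright inside the mat: red (151,88), yellow (75,188), blue (228,157).

```bash
python3 -c "
from plant import *
print(close_job())"
```

```text
the job is handed in; nothing more can be done
None
```

The job is done in the order asked and handed in at about 71 s: all three bowls were locked and tested, the plunger was vented before and after, and the bowls stand upright inside the mat's line; blue was knocked about 35 mm aside after I set it down but is still well inside.

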